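# Stir the chew treats by the back door

### The arm

A 6-joint arm with a two-finger parallel gripper is mounted at the origin on the work surface. World frame = base frame: x ahead of the robot, y to its left, z up, the work surface at z = 0. Lengths are in mm, angles in rad, forces in N, time in s.
With the tool pointing down it reaches from about 350 to 875 mm from the base axis. Payload 4.2 kg.
Tool frame: the origin (TCP) lies where the fingers leave the gripper's body, on its centre line; the fingertips stand 73 mm ahead of it and the grasp point (between the pads) lies 54 mm ahead of it; z points along the fingers, y is the direction in which the jaws open and shut (so a half turn about z gives the same grasp; the last joint's range is limited). The gripper opens to 85 mm and grips with 20 to 120 N. Pads are 22 mm wide; open, the fingers measure 114 mm over their backs; the gripper's body (76 mm by 85 mm) begins 54 mm behind the grasp point. The pads swing forward as they close: fully open they stand 13 mm farther back than shut.
Start: joints at [0.259, 0.385, 0.008, 0, -1.194, -0.259], TCP at [624.98, 0.025, 303.912] pointing down, gripper open.
Joint ranges: [-3.14, 3.14], [-1.21, 2.06], [-1.07, 1.41], [-3.16, 2.05], [-2.99, -0.16], [-3.1, 3.1]. Speed limits (rad/s): [2.79, 2.79, 3.14, 3.14, 3.14, 3.14].

### API

Orientations are given as a unit quaternion [x, y, z, w].
In Python, from bench import arm gives the robot as it stands.
- The arm moves only by the tool apply_moves, never from a script. Its argument "increments" is a list that holds one entry, the list of rows, each a list of 7 numbers: the shift along the tool's x, y, z scaled (see below), then the turn, a rotation vector about the tool's x, y, z scaled (see below), then the gripper's target within -1 to 1 (fully open at 1, half-way at 0, shut at -1). A call has 1 to 10 rows; each row is the pose to reach, as a shift and turn from the pose commanded when the call began, along the tool's axes at that moment; what a row does not reach only later rows make up. The controller multiplies each number of a shift by 100 mm and each number of a turn by 0.5 rad. A row lasts 1/10 s, in which the tool goes at most 50 mm and 8.59 degrees, less where a joint would pass 70% of its speed; a pose out of reach is approached as far as the arm can. A call with a number of a shift or a turn outside -1 to 1 is refused whole. A call with a gripper value outside its range is refused whole. The fingers move at their own pace and stop on an object; the grip force is fixed at half the most. Time passes only in rows, so rows that repeat a pose let the fingers close. It gives the time, the measured TCP pose, the force and the opening at its end, in the units of the state.
- arm.read_state(): the state, without advancing time (a new reading comes with each control period).
- arm.get_image(name): name is "scene" or "side" or "wrist"; returns a dict with "img" (384x512x3 uint8, red, green, blue), "fx", "fy", "cx", "cy" (pixels), "pose" (4x4, takes a point from camera to world coordinates). Camera axes: x right, y up, looking along -z (the intrinsics and any distortion apply to the point x, -y, -z); pixel columns grow to the right and rows downward; lengths in mm; the calibration is good to about 2 mm. A picture is of the moment at which its call begins. There is no depth.
- arm.job_done(): hands the job in, once; it reports no verdict.
Trained networks look in a picture, given as the dict that the camera call returned (one of the last four; its "shot" number tells which), for a name from the list of things; names that differ only in an ending like _2 or _b are one class to them, and where a whole thing is asked for, a point or a joint stands for the part that bears it (a point fixed in the world has none). Each returns a list of dicts, best first, with "conf" (0 to 1); they miss things now and then, are a little off and sometimes report something else, mostly with a low value. They report only what shows in the picture. A call takes as long as a camera call. They do not tell look-alikes from the thing itself.
- arm.outline_of(label, picture): "pixels" (384x512 bool, what is visible of it) and "box" ([centre column, centre row, width, height] in pixels, round what is visible of it).
- arm.mark_of(label, picture): "at" ([column, row] in pixels: a listed point, or the origin of a listed thing).
The state is a dict: "clock": time; "joints": joint angles; "joint_vel": joint speeds; "joint_efforts": joint torques, N m; "position": TCP position; "ee_rot": TCP orientation; "contact_force": force on the tool from outside, world axes, zero at the start; "wrist_torque": the same for the moment, N m; "gripper_width": finger opening in mm.
Only numpy, scipy, OpenCV 4.12 (cv2) and the standard library are available. Lean on these libraries where they do the work, as an engineer would, in place of code of your own. Each camera call takes 0.05 s, during which the arm holds its last target.

### The job

Lean the wooden stirrer blade-down in the sloping rest and let go of it, then take it again by the upper part of its handle so that you can hold it upright. With the blade down near the floor of the terracotta bowl, stir the treats clockwise (seen from above) in at least two full, wide turns, and go on until each of the three large chunks lies at least its own width from where it started. Finally lean the stirrer blade-down in the rest again, with all the treats still in the bowl, the bowl still upright in its place and the other things on the shelf left alone.

Things in the scene. Friction and masses are not known exactly. Their poses are not given: they have to be found in the camera images.
- stirrer: Pale wooden stirrer, 220 mm long, 18 mm thick all over, 60 g; at the start it lies flat on the shelf, thickness upright. Origin: middle of its length, on its underside (9 mm below its axis); x runs along it from blade to handle end, z through the thickness. Blade: the last 60 mm at the -x end, 28 mm wide; handle: the other 160 mm, 16 mm wide (along y).
- stir_tip (a point): Centre of the blade's end face, on the stirrer's axis (110 mm from the middle).
- stir_top (a point): Centre of the handle's end face, on the stirrer's axis, 220 mm from stir_tip.
- rest: Fixed pale wooden sloping rest on a 150 x 90 x 12 mm base: a straight trough, 120 mm long, that rises towards the rest's +x at 55 degrees to the horizontal and is open on its upper (-x) face, with a ledge (34 mm deep) across the lower end for the blade's end to stand on. Trough 36 mm wide inside, side cheeks 22 mm high over its floor, floor 10 mm thick. Its upper edge is 126 mm above the shelf; the handle sticks out above it by 100 mm. Origin: centre of the underside; z up.
- rest_foot (a point): Where stir_tip sits when the stirrer lies in the rest (52 mm towards -x of the rest's origin, 33 mm up).
- rest_top (a point): Where stir_top is when the stirrer lies in the rest, 220 mm from rest_foot up the slope.
- susan: Lazy susan of wood, 250 mm across, top surface 30 mm above its origin (centre of the underside, on the shelf); its disc can turn, stiffly (0.15 N m). Its axes stay along the world's: x away from the robot, y to the robot's left.
- bowl: Loose terracotta feeding bowl, about 0.9 kg, centred on the lazy susan. 156 mm across the rim, 68 mm high, wall 7 mm, inner floor 8 mm above its origin (centre of the underside) and about 125 mm across; it widens slightly upward. It holds seven treats, which start in a ring near its wall, the large chunks on one side.
- chunk0_center (a point): Centre of a large pale wooden chew chunk, cylinder 26 mm across, 22 mm high, 12 g, standing in the bowl. One of three.
- chunk1_center (a point): Centre of a large pale wooden chew chunk, cylinder 26 mm across, 22 mm high, 12 g, standing in the bowl. One of three.
- chunk2_center (a point): Centre of a large pale wooden chew chunk, cylinder 26 mm across, 22 mm high, 12 g, standing in the bowl. One of three.
- pellet0_center (a point): Centre of a small pale wooden chew pellet, cylinder 18 mm across, 16 mm high, 10 g, in the bowl. One of four.
- pellet1_center (a point): Centre of a small pale wooden chew pellet, cylinder 18 mm across, 16 mm high, 10 g, in the bowl. One of four.
- pellet2_center (a point): Centre of a small pale wooden chew pellet, cylinder 18 mm across, 16 mm high, 10 g, in the bowl. One of four.
- pellet3_center (a point): Centre of a small pale wooden chew pellet, cylinder 18 mm across, 16 mm high, 10 g, in the bowl. One of four.
- jar: Bystander: lidded glass treat jar, 84 mm across, 130 mm high, origin under its centre.
- tunnel: Bystander: pale wooden half-round tunnel piece, 110 mm long (x), about 100 mm wide, 62 mm high, origin under its centre.
- scoop: Bystander: aluminium pellet scoop, pan 75 x 55 x 32 mm towards its +x, 85 mm handle towards -x; origin under the joint of the two.
- clipper: Bystander: small plastic and steel nail clipper, 55 mm long, 15 mm high, origin under its centre.
- tin: Bystander: aluminium tin, 72 mm across, 75 mm high, origin under its centre.
Not all that is in view belongs to the job. Leave any pink, turquoise or yellow look-alike of the bowl alone.

How it is judged (in metres and radians):
On the way, in this order (a step that is already met when the one before it is completed fails the run):
1. the stirrer lies blade-down in the sloping rest, let go and still (distance between stir_tip and rest_foot below 0.025 m and distance between stir_top and rest_top below 0.045 m and contact force between stirrer and the fingers below 0.05 N and linear speed of stirrer below 0.02 m/s), for 0.2 s.
2. stirring: the held stirrer, within 30 degrees of upright, has its blade end within about 24 mm of the bowl's floor at the far side of the bowl (more than 20 mm from the centre of the lazy susan) (angle between stirrer's own x axis and vertical below 0.52 rad and z of stir_tip in the frame of susan below 0.062 m and contact force between stirrer and the fingers above 0.5 N and x of stir_tip in the frame of susan above 0.02 m and y of stir_tip in the frame of susan between -0.02 and 0.02 m).
3. stirring: the held stirrer, within 30 degrees of upright, has its blade end within about 24 mm of the bowl's floor at the right side of the bowl (more than 20 mm from the centre of the lazy susan) (angle between stirrer's own x axis and vertical below 0.52 rad and z of stir_tip in the frame of susan below 0.062 m and contact force between stirrer and the fingers above 0.5 N and y of stir_tip in the frame of susan below -0.02 m and x of stir_tip in the frame of susan between -0.02 and 0.02 m).
4. stirring: the held stirrer, within 30 degrees of upright, has its blade end within about 24 mm of the bowl's floor at the near side of the bowl (more than 20 mm from the centre of the lazy susan) (angle between stirrer's own x axis and vertical below 0.52 rad and z of stir_tip in the frame of susan below 0.062 m and contact force between stirrer and the fingers above 0.5 N and x of stir_tip in the frame of susan below -0.02 m and y of stir_tip in the frame of susan between -0.02 and 0.02 m).
5. stirring: the held stirrer, within 30 degrees of upright, has its blade end within about 24 mm of the bowl's floor at the left side of the bowl (more than 20 mm from the centre of the lazy susan) (angle between stirrer's own x axis and vertical below 0.52 rad and z of stir_tip in the frame of susan below 0.062 m and contact force between stirrer and the fingers above 0.5 N and y of stir_tip in the frame of susan above 0.02 m and x of stir_tip in the frame of susan between -0.02 and 0.02 m).
6. stirring: the held stirrer, within 30 degrees of upright, has its blade end within about 24 mm of the bowl's floor at the far side of the bowl (more than 20 mm from the centre of the lazy susan) (all of step 2).
At the end, for the whole second after the job is handed in: Stirrer let go and still in the rest (blade end within 25 mm of rest_foot, handle end within 45 mm of rest_top); each large chunk over 18 mm from its start; all seven treats in the bowl, within 66 mm of its axis and below its rim; bowl still, upright within 0.1 rad and within 25 mm of its start (all of step 1 and distance of each of chunk0_center, chunk1_center, chunk2_center from where it was at the start of the episode above 0.018 m and horizontal distance between each of chunk0_center, chunk1_center, chunk2_center, pellet0_center, pellet1_center, pellet2_center, pellet3_center and bowl below 0.066 m and z of each of chunk0_center, chunk1_center, chunk2_center, pellet0_center, pellet1_center, pellet2_center, pellet3_center in the frame of bowl below 0.068 m and angle between bowl's own z axis and vertical below 0.1 rad and distance of bowl from where it was at the start of the episode below 0.025 m and linear speed of bowl below 0.02 m/s); the robot touches nothing.
It fails at once if the bowl is tipped more than 0.3 rad or pushed more than 40 mm (angle between bowl's own z axis and vertical above 0.3 rad or distance of bowl from where it was at the start of the episode above 0.04 m).
It fails at once if a bystander (jar, tunnel, scoop, clipper, tin) is moved more than 40 mm (distance of any of jar, tunnel, scoop, clipper, tin from where it was at the start of the episode above 0.04 m).
It also fails if it takes over 72 s, if anything falls off the work surface, if the arm or the gripper's body presses on something with over 40 N, if the wrist force passes 120 N, or if a joint passes its speed limit or range.

## Working session

There is one attempt and no reset: what is moved stays moved. The work goes in short steps, Python scripts to look and compute and a tool call to move; the robot and the scene stay as the last step left them, time stands still between calls to the robot, and variables do not carry over. Pictures are saved under pics/ and viewed, and the job is handed in when it is done.

Besides the shell and the picture viewer there is one more tool, called after ">>>" as name(argument=value, ...) on one line, values as JSON. apply_moves: Moves the arm, as the interface text tells. Shifts and turns lie within -1 to 1; 1 stands for 100 mm of shift or 0.5 rad of turn. Its arguments: {"type":"object","properties":{"increments":{"type":"array"}},"required":["increments"]}

```bash
ls -la; mkdir -p pics
cat > h.py <<'E'
import numpy as np, cv2
from bench import arm
from scipy.spatial.transform import Rotation as R
def snap(n,tag):
    p=arm.get_image(n); cv2.imwrite(f'pics/{tag}.png',p['img'][:,:,::-1]); return p
def ray(p,uv):
    K=np.array([[p['fx'],0,p['cx']],[0,p['fy'],p['cy']],[0,0,1.]])
    x=(uv[0]-p['cx'])/p['fx']; y=(uv[1]-p['cy'])/p['fy']
    T=np.array(p['pose']); d=T[:3,:3]@np.array([x,-y,-1]); return T[:3,3],d/np.linalg.norm(d)
def onz(p,uv,z):
    o,d=ray(p,uv); return o+d*(z-o[2])/d[2]
def proj(p,X):
    T=np.array(p['pose']); c=T[:3,:3].T@(np.array(X,float)-T[:3,3])
    return np.array([p['cx']+p['fx']*c[0]/-c[2], p['cy']-p['fy']*c[1]/-c[2]])
def tri(p1,u1,p2,u2):
    o1,d1=ray(p1,u1);o2,d2=ray(p2,u2)
    A=np.stack([d1,-d2],1); s=np.linalg.lstsq(A,o2-o1,rcond=None)[0]
    a=o1+s[0]*d1;b=o2+s[1]*d2
    return (a+b)/2, np.linalg.norm(a-b)
E
python3 - <<'E'
from h import *
np.set_printoptions(precision=1,suppress=True)
ps={n:snap(n,n+'0') for n in ['scene','side','wrist']}
for n,p in ps.items():
    print(n,[k for k in p], p['fx'],p['fy'],p['cx'],p['cy'],np.array(p['pose'])[:3,3],p.get('dist'))
    for l in ['stirrer','stir_tip','stir_top','rest','rest_foot','rest_top','susan','bowl','chunk0_center','pellet0_center','jar','tunnel','scoop','clipper','tin']:
        print(' ',l,[(np.round(m['at'],1),round(m['conf'],2)) for m in arm.mark_of(l,p)])
E
```

```text
total 12
drwxr-xr-x  3 agent agent 4096 Dec  7 04:26 .
drwxr-xr-x 23 root  root  4096 Dec  7 04:26 ..
drwxr-xr-x  2 agent agent 4096 Dec  7 04:26 pics
scene ['img', 'fx', 'fy', 'cx', 'cy', 'pose', 'shot'] 470.53947317572494 470.53947317572494 261.4714118103469 194.03460174457837 [1576.8  550.7  968. ] None
  stirrer [(array([166.6, 206.4]), 0.84)]
  stir_tip [(array([193.1, 192. ]), 0.77)]
  stir_top [(array([144.4, 214.3]), 0.78)]
  rest [(array([299.1, 276.3]), 0.81)]
  rest_foot [(array([311.8, 258. ]), 0.56)]
  rest_top [(array([288.7, 235.8]), 0.56)]
  susan [(array([227.2, 246.4]), 0.86), (array([239.5, 201.4]), 0.71)]
  bowl [(array([348.2, 234. ]), 0.94), (array([230. , 174.5]), 0.83), (array([177.8, 166.4]), 0.71), (array([225.3, 237.4]), 0.69)]
  chunk0_center [(array([241.3, 233.6]), 0.49), (array([193.1, 193.4]), 0.3)]
  pellet0_center [(array([211. , 234.3]), 0.5)]
  jar [(array([237.1, 301.1]), 0.73)]
  tunnel [(array([151.6, 249.6]), 0.65)]
  scoop [(array([301. , 228.8]), 0.78)]
  clipper [(array([393.8, 281.1]), 0.65), (array([230.1, 236.8]), 0.64), (array([242.2, 20
[... 1019 characters left out ...]
745359456894 319.8745359456894 257.35755055311506 195.6874412074402 [625.6 -80.2 373.4] None
  stirrer []
  stir_tip [(array([494.9,  34.9]), 0.38)]
  stir_top []
  rest [(array([260.3, 307.1]), 0.59)]
  rest_foot [(array([299.1, 331. ]), 0.76), (array([272.2, 151.3]), 0.53)]
  rest_top []
  susan []
  bowl [(array([276.7, 102.4]), 0.97), (array([449.1, 338.9]), 0.69)]
  chunk0_center [(array([309.4, 140.1]), 0.98), (array([494.3,  34.6]), 0.73)]
  pellet0_center [(array([271.3,  59.5]), 0.65)]
  jar [(array([138.7, 222.1]), 0.9), (array([238.4, 126.1]), 0.6), (array([280.3, 102.2]), 0.37)]
  tunnel []
  scoop [(array([425.9, 241.2]), 0.98)]
  clipper [(array([495.2,  35.6]), 0.91)]
  tin []
```

View pics/scene0.png

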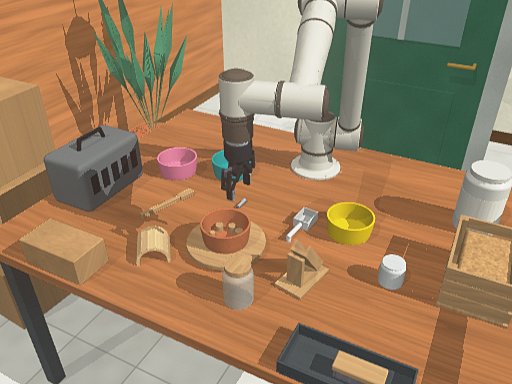

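View pics/side0.png

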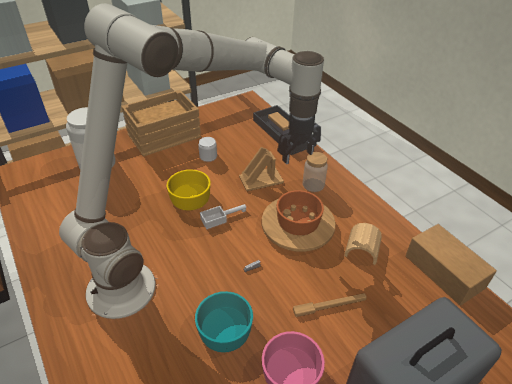

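View pics/wrist0.png

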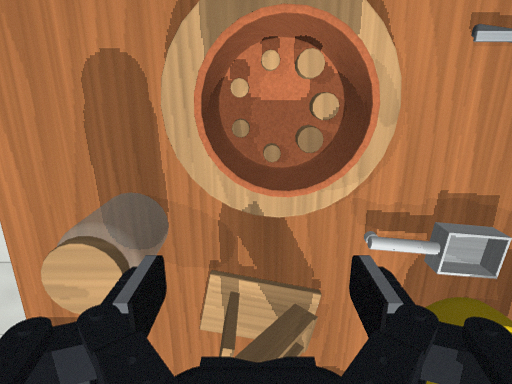

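Run:
```python
from h import *
np.set_printoptions(precision=1,suppress=True)
ps={n:arm.get_image(n) for n in ['scene','side','wrist']}
M={n:{l:arm.mark_of(l,p) for l in ['stirrer','stir_tip','stir_top','rest','rest_foot','susan','bowl','jar','tunnel','scoop','clipper','tin']} for n,p in ps.items()}
for l in M['scene']:
    for a in M['scene'][l]:
        for b in M['side'][l]:
            X,e=tri(ps['scene'],a['at'],ps['side'],b['at'])
            if e<12: print(l,X,'err',round(e,1),round(a['conf'],2),round(b['conf'],2))
```

```text
stir_tip [ 400.3 -332.5    0.9] err 0.9 0.57 0.8
stir_top [ 591.8 -400.1    7.4] err 0.2 0.74 0.64
rest [621.4 206.6   0.7] err 2.9 0.75 0.57
rest_foot [576.9 208.4  39.1] err 5.8 0.65 0.63
susan [598.8 -66.9  -0.5] err 9.5 0.71 0.85
bowl [ 279.2 -482.5   22.4] err 11.4 0.88 0.94
bowl [351.  248.8  -3.8] err 4.5 0.87 0.91
jar [782.4  81.8   1.9] err 3.1 0.75 0.69
scoop [402.8 100.2   0.2] err 1.6 0.69 0.72
scoop [441.6 166.5 -83.2] err 9.3 0.23 0.72
clipper [ 369.6 -130.7   20.6] err 5.9 0.51 0.51
```

Run:
```python
from h import *
np.set_printoptions(precision=1,suppress=True)
a=cv2.imread('pics/scene0.png'); b=cv2.imread('pics/side0.png')
z=lambda im,c,r,w,h,s: cv2.resize(im[r:r+h,c:c+w],None,fx=s,fy=s,interpolation=cv2.INTER_CUBIC)
cv2.imwrite('pics/z1.png',np.hstack([z(a,255,230,90,80,4),z(b,225,130,90,80,4)]))
cv2.imwrite('pics/z2.png',np.hstack([z(a,130,175,90,60,4),z(b,285,270,90,60,4)]))
ps={n:arm.get_image(n) for n in ['scene','side','wrist']}
s,d,w=[ps[k] for k in ['scene','side','wrist']]
print('bowl',tri(s,(225.3,237.4),d,(299.4,220.4)),'susan',tri(s,(227.2,246.4),d,(296.6,226.1)))
print('bowl w',onz(w,(276.7,102.4),30))
print('tunnel',onz(s,(151.6,249.6),0),'tin',onz(s,(392.2,283.8),0),onz(d,(207.4,152),0),'clip',onz(s,(242,203.8),0),onz(d,(251,265.4),0),onz(w,(495,35),8))
for n,p in ps.items():
  for l in ['stirrer','rest','bowl','susan']:
    for o in arm.outline_of(l,p)[:3]: print(n,l,np.round(o['box'],1),round(o['conf'],2),o['pixels'].sum())
# stirrer top face rect
for n in ['scene','side']:
    o=arm.outline_of('stirrer',ps[n])
    if not o: continue
    ys,xs=np.nonzero(o[0]['pixels'])
    X=np.array([onz(ps[n],(x,y),12)[:2] for x,y in zip(xs,ys)])
    r=cv2.minAreaRect(X.astype(np.float32)); print(n,r, cv2.boxPoints(r).tolist())
```

```text
bowl (array([598.7, -71. ,  33.7]), np.float64(4.347748037159776)) susan (array([597.4, -64.3,  -0.8]), np.float64(0.7888962381158651))
bowl w [605.7 -70.   30. ]
tunnel [ 720.3 -266.7    0. ] tin [523.4 444.4   0. ] [525.5 460.1   0. ] clip [ 369.2 -136.2    0. ] [ 375.7 -127.9    0. ] [ 379.5 -136.2    8. ]
scene stirrer [165.9 206.1  52.4  27.7] 0.87 316
scene stirrer [394.3 273.9  23.   31.9] 0.66 827
scene rest [300.8 270.9  52.9  63.9] 0.7 1691
scene bowl [350.2 227.   47.1  44. ] 0.88 1709
scene bowl [225.4 232.4  49.9  45.9] 0.79 1663
scene bowl [175.8 163.4  38.7  36. ] 0.71 1114
scene susan [228.  247.7  77.3  53.3] 0.76 1462
scene susan [300.3 268.9  54.4  62.8] 0.26 1770
side stirrer [329.4 305.   72.7  25.4] 0.8 593
side bowl [294.6 358.2  64.1  51.5] 0.89 2841
side bowl [188.9 188.2  42.6  40.6] 0.87 1430
side bowl [223.6 320.4  58.1  60.5] 0.83 2833
side susan [299.9 225.2  69.5  50.5] 0.82 1707
wrist bowl [286.6  99.5 186.9 195.9] 0.89 25505
wrist bowl [469.5 340.   83.2  88. ] 0.85 1459
wrist susan [282.2 108.1 241.2 212.8] 0.85 15211
scene ((502.166015625, -367.5170593261719), (36.38222122192383, 217.6276397705078), 72.25492858886719) [[392.9849853515625, -351.67816162109375], [600.2583618164062, -418.0072021484375], [611.3470458984375, -383.35595703125], [404.07366943359375, -317.02691650390625]]
side ((493.69219970703125, -366.87579345703125), (35.43388366699219, 219.6278533935547), 74.08378601074219) [[383.2295837402344, -353.79913330078125], [594.437744140625, -414.0279541015625], [604.15478515625, -379.95245361328125], [392.9466552734375, -319.7236328125]]
```

View pics/z1.png

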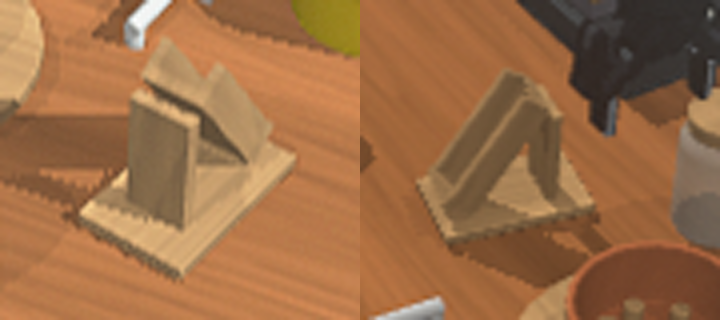

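View pics/z2.png

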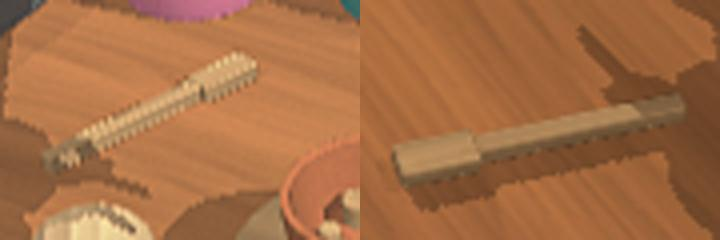

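```bash
cat >> h.py <<'E'
def restpts(x,y,th):
    c,s=np.cos(th),np.sin(th)
    f=lambda P: np.array([[x+c*a-s*b,y+s*a+c*b,z] for a,b,z in P])
    return f
E
python3 - <<'E'
from h import *
np.set_printoptions(precision=1,suppress=True)
ps={n:arm.get_image(n) for n in ['scene','side','wrist']}
s,d=ps['scene'],ps['side']
for uv in [(275,283),(300.5,298.75),(329.25,268.75)]: print('scene',onz(s,uv,12))
for uv in [(239.5,175),(246.75,190.75),(283.75,182.5)]: print('side',onz(d,uv,12))
w=ps['wrist']
for uv in [(215,271),(321,292),(202,328)]: print('wr',onz(w,uv,12))
E
```

```text
scene [686.8 147.   12. ]
scene [709.5 235.6  12. ]
scene [559.7 264.3  12. ]
side [558.2 255.4  12. ]
side [536.1 164.8  12. ]
side [679.2 132.9  12. ]
wr [680.4 139.3  12. ]
wr [541.8 171.   12. ]
wr [702.  228.5  12. ]
```

Run:
```python
from h import *
np.set_printoptions(precision=3,suppress=True)
s=arm.read_state(); print(s); print(R.from_quat(s['ee_rot']).as_matrix())
```

```text
{'clock': 5.35, 'joints': array([ 0.259,  0.385,  0.008,  0.   , -1.194, -0.259]), 'joint_vel': array([ 0.001,  0.001,  0.   , -0.   ,  0.001,  0.001]), 'joint_efforts': array([ -0.002, -39.208,  18.861,   4.191,  -0.   ,   0.   ]), 'position': array([624.981,   0.034, 303.923]), 'ee_rot': array([ 0.707, -0.707,  0.   ,  0.   ]), 'contact_force': array([ 0.241, -0.109, -0.912]), 'wrist_torque': array([ 0.048, -0.006, -0.015]), 'gripper_width': 85.29075383958407}
[[ 0. -1.  0.]
 [-1. -0. -0.]
 [ 0. -0. -1.]]
```

```bash
cat >> h.py <<'E'
from scipy.spatial.transform import Slerp
def ori(head,pitch):
    """tool x along heading (rad) when down; pitch = tilt of z forward (rad)"""
    c,s=np.cos(head),np.sin(head)
    x=np.array([c,s,0]); z=np.array([0,0,-1.]); y=np.cross(z,x)
    M=np.stack([x,y,z],1)
    return R.from_matrix(M)*R.from_rotvec([0,pitch,0])
def plan(p1,r1,p0=None,r0=None,dec=2):
    st=arm.read_state()
    if p0 is None: p0=st['position']; r0=R.from_quat(st['ee_rot'])
    p0=np.array(p0);p1=np.array(p1,float)
    D=(r0.inv()*r1).as_rotvec(); n=int(max(1,np.ceil(np.linalg.norm(p1-p0)/99),np.ceil(np.abs(D).max()/.499)))
    for k in range(n):
        rk=r0*R.from_rotvec(D*k/n); pk=p0+(p1-p0)*k/n
        rk1=r0*R.from_rotvec(D*(k+1)/n)
        d=rk.inv().apply((p1-p0)/n)/100; t=D/n/.5
        rows=max(np.linalg.norm(p1-p0)/n/50,np.degrees(np.linalg.norm(D)/n)/8.59)
        print('call',np.round(d,dec+1),np.round(t,dec+1),'rows>=%.1f'%rows)
def log():
    import json
    s=arm.read_state()
    open('log.txt','a').write(json.dumps([list(map(float,s['joints'])),list(map(float,s['position'])),list(map(float,s['ee_rot']))])+'\n')
    np.set_printoptions(precision=3,suppress=True)
    print('t',round(s['clock'],2),'pos',s['position'],'F',s['contact_force'],'g',s['gripper_width'],'j',s['joints']); return s
E
python3 - <<'E'
from h import *
s=log(); plan([540,-380,260],ori(np.radians(-17),0))
E
```

```text
t 5.35 pos [624.981   0.034 303.923] F [ 0.241 -0.109 -0.912] g 85.29075383958407 j [ 0.259  0.385  0.008  0.    -1.194 -0.259]
call [0.95  0.212 0.11 ] [ 0.    -0.    -0.637] rows>=2.1
call [0.836 0.499 0.11 ] [ 0.    -0.    -0.637] rows>=2.1
call [0.637 0.736 0.11 ] [ 0.    -0.    -0.637] rows>=2.1
call [0.375 0.898 0.11 ] [ 0.    -0.    -0.637] rows>=2.1
```

>>> apply_moves(increments=[[[0.48,0.11,0.06,0,0,-0.3,1],[0.95,0.21,0.11,0,0,-0.64,1],[0.95,0.21,0.11,0,0,-0.64,1]]])

```text
clock: 5.65
position: [602.4, -98.8, 292.2]
ee_rot: [0.81, -0.586, -0.001, 0.001]
contact_force: [0.5, 0.6, -0.3]
gripper_width: 85.3
```

>>> apply_moves(increments=[[[0.84,0.5,0.11,0,0,-0.64,1],[0.84,0.5,0.11,0,0,-0.64,1],[0.84,0.5,0.11,0,0,-0.64,1]]])

```text
clock: 5.95
position: [581.3, -194.3, 281.0]
ee_rot: [0.893, -0.45, -0.001, 0.001]
contact_force: [-0.0, -0.2, -0.8]
gripper_width: 85.3
```

>>> apply_moves(increments=[[[0.64,0.74,0.11,0,0,-0.64,1],[0.64,0.74,0.11,0,0,-0.64,1],[0.64,0.74,0.11,0,0,-0.64,1]]])

```text
clock: 6.25
position: [560.1, -289.9, 269.8]
ee_rot: [0.953, -0.302, -0.001, 0.0]
contact_force: [-0.5, 0.6, -0.2]
gripper_width: 85.5
```

>>> apply_moves(increments=[[[0.38,0.9,0.11,0,0,-0.64,1],[0.38,0.9,0.11,0,0,-0.64,1],[0.38,0.9,0.11,0,0,-0.64,1],[0.38,0.9,0.11,0,0,-0.64,1]]])

```text
clock: 6.65
position: [540.6, -383.0, 259.2]
ee_rot: [0.989, -0.146, -0.0, -0.0]
contact_force: [0.1, 0.8, -0.6]
gripper_width: 85.5
```

Run:
```python
from h import *
s=log(); p=snap('wrist','w1')
print(R.from_quat(s['ee_rot']).as_matrix())
o=arm.outline_of('stirrer',p); print([(np.round(q['box'],1),q['conf'],q['pixels'].sum()) for q in o])
ys,xs=np.nonzero(o[0]['pixels'])
X=np.array([onz(p,(x,y),18)[:2] for x,y in zip(xs,ys)])
r=cv2.minAreaRect(X.astype(np.float32)); print(r, cv2.boxPoints(r))
```

```text
t 6.65 pos [ 540.557 -382.989  259.176] F [ 0.133  0.797 -0.628] g 85.4726121959866 j [-0.373  0.479  0.045 -0.    -1.137  1.65 ]
[[ 0.957 -0.29  -0.001]
 [-0.29  -0.957  0.   ]
 [-0.001 -0.    -1.   ]]
[(array([256.2, 206.8,  27.5, 196.8]), 0.59, np.int64(3412))]
((497.6224060058594, -370.99359130859375), (28.261842727661133, 218.5257110595703), 72.4015121459961) [[ 389.201 -351.428]
 [ 597.499 -417.498]
 [ 606.044 -390.559]
 [ 397.746 -324.489]]
```

View pics/w1.png

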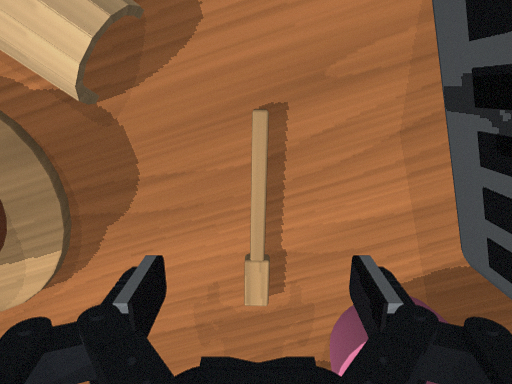

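Run:
```python
from h import *
plan([532,-382,125],ori(np.radians(-17.6),.349))
```

```text
call [-0.044  0.017  0.675] [-0.003  0.349  0.015] rows>=1.4
call [-0.16   0.017  0.657] [-0.003  0.349  0.015] rows>=1.4
```

>>> apply_moves(increments=[[[-0.04,0.02,0.68,0,0.35,0.02,1],[-0.04,0.02,0.68,0,0.35,0.02,1]]])

```text
clock: 6.95
position: [537.3, -380.8, 191.9]
ee_rot: [0.985, -0.149, 0.089, 0.013]
contact_force: [-0.2, -0.2, -1.2]
gripper_width: 85.4
```

>>> apply_moves(increments=[[[-0.16,0.02,0.66,0,0.35,0.02,1],[-0.16,0.02,0.66,0,0.35,0.02,1],[-0.16,0.02,0.66,0,0.35,0.02,1]]])

```text
clock: 7.25
position: [528.8, -380.1, 119.5]
ee_rot: [0.974, -0.153, 0.167, 0.023]
contact_force: [-0.4, 1.0, 0.2]
gripper_width: 85.4
```

Run:
```python
from h import *
import json
s=log(); plan([532,-382,74.7],ori(np.radians(-17.6),.349))
from scipy.optimize import least_squares
D=[json.loads(l) for l in open('log.txt')]
def fk(q,P):
    a1,d1,L1,L2,L3,o,b=P
    f=q[1]-q[2]; t=f-q[4]  # tool angle below horizontal
    return np.array([a1+L1*np.sin(q[1])+L2*np.cos(f)+o*np.sin(f)+L3*np.cos(t), b, d1+L1*np.cos(q[1])-L2*np.sin(f)+o*np.cos(f)-L3*np.sin(t)])
def err(P):
    e=[]
    for q,p,_ in D:
        v=fk(q,P); w=R.from_rotvec([0,0,q[0]]).apply(v); e+=list(w-p)
    e+=list((np.array(P)-np.array([0,300,400,400,250,0,-160]))*.002)
    return e
r=least_squares(err,[0,300,400,400,250,0,-160]); print(r.x, r.fun[:-7])
```

```text
t 7.25 pos [ 528.758 -380.053  119.483] F [-0.372  0.969  0.199] g 85.38918737109287 j [-0.387  0.522 -0.304 -0.078 -0.409  1.712]
call [-0.114  0.011  0.435] [-0.009  0.02  -0.011] rows>=0.9
[  -5.026  108.511  550.165  424.122  179.762   22.897 -157.317] [-0.612  2.414  0.023  0.874  2.314 -0.025 -1.871 -4.597  0.003]
```

```bash
cat > kin.py <<'E'
from h import *
import json
from scipy.optimize import least_squares
P0=np.array([0,150,450,420,250,0,-160.])
def fkR(q,P,s4=1,s6=1):
    a1,d1,L1,L2,L3,o,b=P[:7]
    Rz=R.from_rotvec([0,0,q[0]]); f=q[1]-q[2]
    R2=Rz*R.from_rotvec([0,f,0]); R3=R2*R.from_rotvec([s4*q[3],0,0])*R.from_rotvec([0,-q[4],0])
    p=Rz.apply([a1+L1*np.sin(q[1]),b,d1+L1*np.cos(q[1])])+R2.apply([L2,0,o])+R3.apply([L3,0,0])
    # tool: z along local x ; x tool along local z (up) rotated by j6
    Rt=R3*R.from_rotvec([s6*q[5],0,0])*R.from_matrix(np.array([[0,0,1],[0,-1,0],[1,0,0]]).T)
    return p,Rt
def fit(s4=1,reg=.002):
    D=[json.loads(l) for l in open('log.txt')]
    def err(P):
        e=[]
        for q,p,_ in D: e+=list(fkR(q,P,s4)[0]-p)
        return np.array(e+list((P-P0)*reg))
    r=least_squares(err,P0); return r.x,r.fun[:-7]
if __name__=='__main__':
    D=[json.loads(l) for l in open('log.txt')]
    for s4 in (1,-1):
        print(s4,*fit(s4))
        for q,p,o in D:
            print('z err',fkR(q,P0,s4)[1].as_matrix()[:,2]-R.from_quat(o).as_matrix()[:,2])
            for s6 in (1,-1): print('  R',s6,(R.from_quat(o).inv()*fkR(q,P0,s4,s6)[1]).as_rotvec())
E
python3 kin.py
```

```text
1 [  86.99042804 -206.27691531  467.12960441  301.84317269  -34.07408387
  162.52378568 -157.66799544] [-1.94516032  1.69656661 -3.07300661  2.41502797  1.33548126  3.47121467
 -1.90143802 -3.82634692 -0.39678295]
z err [-1.50393503e-05  5.68488132e-05  0.00000000e+00]
  R 1 [ 5.02189817e-05 -5.02189817e-05 -2.08797219e+00]
  R -1 [ 3.28384158e-05 -5.64598118e-05 -1.57077306e+00]
z err [-3.28765194e-05 -8.40611530e-05 -1.11022302e-16]
  R 1 [-7.25267929e-05  7.25267929e-05  1.72899495e+00]
  R -1 [-6.50667550e-05 -7.62729762e-05 -1.57083810e+00]
z err [-2.33480237e-02 -5.72795702e-02  1.11022302e-16]
  R 1 [-0.04956862  0.04956862  1.70977214]
  R -1 [-0.04211413 -0.05608628 -1.71327597]
-1 [ -18.45191072  152.62259226  562.03547208  441.77789435  209.62811647
    3.21402539 -159.47873823] [ 0.14026313  0.36989077  0.47256497 -0.14324506  0.40023163 -0.53369336
 -0.19700693 -0.61328725  0.06111787]
z err [-4.75168543e-17 -1.08426994e-16  2.22044605e-16]
  R 1 [-1.42055461e-16  1.62288303e-17 -2.08799546e+00]
  R -1 [-9.56980294e-17 -1.25806057e-17 -1.57079633e+00]
z err [ 6.04984812e-17 -1.39319979e-16  0.00000000e+00]
  R 1 [-6.16018612e-19  1.72670017e-16  1.72903673e+00]
  R -1 [-2.65054508e-16 -7.04483813e-18 -1.57079633e+00]
z err [-1.11022302e-16 -8.32667268e-17 -1.11022302e-16]
  R 1 [-3.21660626e-16 -1.60830313e-17  1.85346306e+00]
  R -1 [ 6.16573867e-17 -7.70717333e-17 -1.57079633e+00]
```

```bash
cat >> kin.py <<'E'
LO=np.array([-3.14,-1.21,-1.07,-3.16,-2.99,-3.1]);HI=np.array([3.14,2.06,1.41,2.05,-.16,3.1])
FIX=R.from_rotvec([0,0,np.pi/2])
def ik(p,Rt,P,q0):
    def e(q):
        a,b=fkR(q,P,-1,-1); return np.r_[(a-p)/100,((b*FIX).inv()*Rt).as_rotvec()]
    r=least_squares(e,np.clip(q0,LO+1e-3,HI-1e-3),bounds=(LO,HI)); 
    return r.x,np.linalg.norm(r.fun[:3])*100,np.linalg.norm(r.fun[3:])
E
cat > feas.py <<'E'
from kin import *
np.set_printoptions(precision=2,suppress=True)
P,_=fit(-1); P=P[:7]
q0=arm.read_state()['joints']
h=np.radians(-12); hd=np.array([np.cos(h),np.sin(h),0]); foot=np.array([571,210,33.])
def axis(sl): return hd*np.cos(sl)+np.array([0,0,np.sin(sl)])
up=axis(np.radians(55))
off=10 # axis beyond grasp pt
print('REST grasp at s along; phi')
for s in (165,185):
  for phi in (90,75,70,60,50,40):
    pitch=np.radians(90-(55+90-phi))  # tilt from vertical forward
    Rt=ori(h,pitch); z=Rt.as_matrix()[:,2]
    G=foot+up*s; tcp=G-z*(54+off)
    q,e1,e2=ik(tcp,Rt,P,q0); print(s,phi,'tilt',round(np.degrees(pitch)),tcp,q,round(e1,1),round(e2,3))
print('STIR')
C=np.array([600,-67,0.])
for phi in (75,70,60,50,40):
  for lean in (0,15,25):   # stirrer leaning top-forward by lean deg
    for hh in (-12,):
      worst=[]
      for dx,dy in ((35,0),(0,-35),(-35,0),(0,35)):
        h=np.radians(hh); hd=np.array([np.cos(h),np.sin(h),0]); u=axis(np.radians(90-lean))
        pitch=np.radians(phi-lean)
        Rt=ori(h,pitch); z=Rt.as_matrix()[:,2]
        tip=C+[dx,dy,52]; tcp=tip+u*165-z*(54+off)
        q,e1,e2=ik(tcp,Rt,P,q0); worst.append((round(e1,1),round(e2,2),round(q[4],2)))
      print(phi,lean,worst, tcp)
E
python3 feas.py
```

```text
REST grasp at s along; phi
165 90 tilt 35 [627.67 197.96 220.59] [ 0.7   0.38 -0.31  0.84 -0.65  0.03] 0.0 0.0
165 75 tilt 20 [642.16 194.87 228.3 ] [ 0.62  0.43 -0.15  0.36 -0.79  0.51] 0.0 0.0
165 70 tilt 15 [647.37 193.77 229.98] [ 0.59  0.45 -0.09  0.25 -0.86  0.63] 0.0 0.0
165 60 tilt 5 [658.12 191.48 231.92] [ 0.54  0.51  0.03  0.07 -1.03  0.79] 0.0 0.0
165 50 tilt -5 [669.03 189.16 231.92] [ 0.49  0.58  0.15 -0.06 -1.21  0.89] 0.0 0.0
165 40 tilt -15 [679.77 186.88 229.98] [ 0.45  0.66  0.27 -0.16 -1.39  0.96] 0.0 0.0
185 90 tilt 35 [638.89 195.57 236.97] [ 0.69  0.38 -0.27  0.8  -0.67  0.09] 0.0 0.0
185 75 tilt 20 [653.38 192.49 244.68] [ 0.6   0.43 -0.1   0.35 -0.82  0.55] 0.0 0.0
185 70 tilt 15 [658.59 191.38 246.36] [ 0.58  0.46 -0.04  0.24 -0.9   0.65] 0.0 0.0
185 60 tilt 5 [669.34 189.1  248.3 ] [ 0.52  0.52  0.08  0.07 -1.07  0.81] 0.0 0.0
185 50 tilt -5 [680.25 186.78 248.3 ] [ 0.48  0.59  0.2  -0.06 -1.25  0.9 ] 0.0 0.0
185 40 tilt -15 [691.   184.49 246.36] [ 0.44  0.67  0.33 -0.16 -1.44  0.96] 0.0 0.0
STIR
75 0 [(np.float64(3.5), np.float64(0.19), np.float64(-0.92))
[... 2990 characters left out ...]
oat64(-0.4)), (np.float64(0.0), np.float64(0.0), np.float64(-0.35)), (np.float64(0.0), np.float64(0.0), np.float64(-0.41)), (np.float64(0.0), np.float64(0.0), np.float64(-0.45))] [559.76 -23.45 266.03]
40 15 [(np.float64(0.0), np.float64(0.0), np.float64(-0.64)), (np.float64(0.0), np.float64(0.0), np.float64(-0.61)), (np.float64(0.0), np.float64(0.0), np.float64(-0.61)), (np.float64(0.0), np.float64(0.0), np.float64(-0.64))] [615.32 -35.26 269.38]
40 25 [(np.float64(0.0), np.float64(0.0), np.float64(-0.86)), (np.float64(0.0), np.float64(0.0), np.float64(-0.83)), (np.float64(0.0), np.float64(0.0), np.float64(-0.8)), (np.float64(0.0), np.float64(0.0), np.float64(-0.84))] [652.01 -43.05 263.36]
```

>>> apply_moves(increments=[[[-0.11,0.01,0.25,0,0.02,-0.01,1],[-0.11,0.01,0.43,0,0.02,-0.01,1],[-0.11,0.01,0.43,0,0.02,-0.01,1],[-0.11,0.01,0.43,0,0.02,-0.01,-1],[-0.11,0.01,0.43,0,0.02,-0.01,-1],[-0.11,0.01,0.43,0,0.02,-0.01,-1],[-0.11,0.01,0.43,0,0.02,-0.01,-1],[-0.11,0.01,0.43,0,0.02,-0.01,-1]]])

```text
clock: 8.05
position: [536.4, -385.1, 81.0]
ee_rot: [0.972, -0.15, 0.178, 0.027]
contact_force: [-0.2, 0.6, 2.4]
gripper_width: 13.8
```

Run:
```python
from h import *
log()
```

```text
t 8.05 pos [ 536.399 -385.116   80.989] F [-0.186  0.617  2.353] g 13.772877280808686 j [-0.391  0.586 -0.31  -0.101 -0.316  1.746]
```

Run:
```python
from h import *
p=snap('wrist','w2')
o=arm.outline_of('stirrer',p); print([(np.round(q['box'],1),q['conf'],q['pixels'].sum()) for q in o])
```

```text
[]
```

View pics/w2.png

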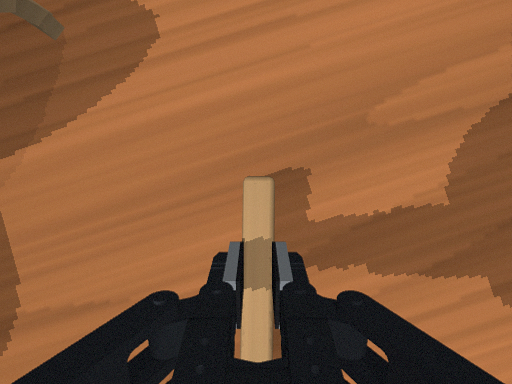

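```bash
sed -i 's/pitch=np.radians(90-(55+90-phi)).*/pitch=np.radians(phi-35)/' feas.py; python3 feas.py | head -14
```

```text
REST grasp at s along; phi
165 90 tilt 55 [612.29 201.22 204.87] [ 0.84  0.41 -0.51  1.54 -0.79 -0.74] 0.0 0.0
165 75 tilt 40 [623.33 198.88 217.19] [ 0.75  0.38 -0.37  1.04 -0.65 -0.19] 0.0 0.0
165 70 tilt 35 [627.67 197.96 220.59] [ 0.72  0.38 -0.32  0.85 -0.65  0.01] 0.0 0.0
165 60 tilt 25 [637.12 195.95 226.16] [ 0.65  0.41 -0.21  0.51 -0.72  0.36] 0.0 0.0
165 50 tilt 15 [647.37 193.77 229.98] [ 0.59  0.45 -0.09  0.25 -0.86  0.62] 0.0 0.0
165 40 tilt 5 [658.12 191.48 231.92] [ 0.54  0.51  0.03  0.07 -1.03  0.79] 0.0 0.0
185 90 tilt 55 [623.51 198.84 221.25] [ 0.82  0.39 -0.48  1.51 -0.78 -0.67] 0.0 0.0
185 75 tilt 40 [634.55 196.49 233.57] [ 0.73  0.37 -0.34  1.   -0.67 -0.12] 0.0 0.0
185 70 tilt 35 [638.89 195.57 236.97] [ 0.7   0.38 -0.28  0.81 -0.67  0.07] 0.0 0.0
185 60 tilt 25 [648.34 193.56 242.55] [ 0.64  0.4  -0.17  0.48 -0.76  0.41] 0.0 0.0
185 50 tilt 15 [658.59 191.38 246.36] [ 0.58  0.45 -0.05  0.24 -0.9   0.65] 0.0 0.0
185 40 tilt 5 [669.34 189.1  248.3 ] [ 0.53  0.51  0.08  0.07 -1.07  0.8 ] 0.0 0.0
STIR
```

Run:
```python
from h import *
s=log()
r0=R.from_quat(s['ee_rot']); p0=s['position']
r1=ori(np.radians(-17.6),np.radians(-25))
a=p0+[0,0,40]; plan(a,r0,p0,r0)
plan([583,-398.1,112],r1,a,r0)
plan([583,-398.1,72.4],r1,[583,-398.1,112],r1)
```

```text
t 8.15 pos [ 536.434 -385.154   80.981] F [-1.88   2.014  5.116] g 13.90681315038801 j [-0.391  0.587 -0.31  -0.101 -0.316  1.746]
call [ 0.141 -0.001 -0.374] [0. 0. 0.] rows>=0.8
call [ 0.21  -0.008  0.127] [-0.002 -0.798  0.002] rows>=2.7
call [ 0.243 -0.009  0.036] [-0.002 -0.798  0.002] rows>=2.7
call [0.167 0.    0.359] [0. 0. 0.] rows>=0.8
```

>>> apply_moves(increments=[[[0,0,0,0,0,0,1],[0,0,0,0,0,0,1],[0.14,0,-0.37,0,0,0,1],[0.14,0,-0.37,0,0,0,1]]])

```text
clock: 8.55
position: [538.7, -386.4, 124.2]
ee_rot: [0.972, -0.149, 0.181, 0.028]
contact_force: [1.3, 0.3, 0.3]
gripper_width: 70.9
```

>>> apply_moves(increments=[[[0.21,-0.01,0.13,0,-0.8,0,1],[0.21,-0.01,0.13,0,-0.8,0,1],[0.21,-0.01,0.13,0,-0.8,0,1]]])

```text
clock: 8.85
position: [560.6, -391.7, 114.9]
ee_rot: [0.988, -0.152, -0.021, -0.004]
contact_force: [1.3, -0.2, 0.2]
gripper_width: 85.5
```

>>> apply_moves(increments=[[[0.24,-0.01,0.04,0,-0.8,0,1],[0.24,-0.01,0.04,0,-0.8,0,1],[0.24,-0.01,0.04,0,-0.8,0,1],[0.24,-0.01,0.04,0,-0.8,0,1],[0.24,-0.01,0.04,0,-0.8,0,1]]])

```text
clock: 9.35
position: [582.5, -397.5, 108.5]
ee_rot: [0.965, -0.148, -0.215, -0.034]
contact_force: [-1.1, 0.3, -0.3]
gripper_width: 85.3
```

```bash
python3 - <<'E'
from h import *
s=log()
r1=ori(np.radians(-17.6),np.radians(-25))
plan([583,-398.1,72.4],r1)
p=snap('wrist','w3')
E
python3 kin.py | grep '^-1' -A1
```

```text
t 9.35 pos [ 582.527 -397.513  108.523] F [-1.06   0.329 -0.281] g 85.27741097334884 j [-0.363  0.847  0.282  0.023 -1.446  1.621]
call [0.159 0.005 0.324] [-0.003  0.007  0.004] rows>=0.7
-1 [  -6.54048863  154.84514425  531.47816155  437.08020261  197.84884116
   16.46277847 -159.11521874] [ 0.96624193  0.96478681  0.19817035 -0.80703076  1.04960179  0.3503095
```

View pics/w3.png

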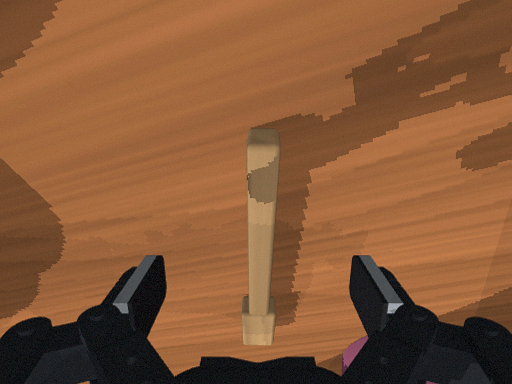

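>>> apply_moves(increments=[[[0.16,0,0.2,0,0,0,1],[0.16,0,0.33,0,0,0,1],[0.16,0,0.33,0,0,0,1],[0.16,0,0.33,0,0,0,1]]])

```text
clock: 9.8
position: [582.6, -397.8, 74.0]
ee_rot: [0.965, -0.148, -0.215, -0.034]
contact_force: [-0.4, -0.1, -0.4]
gripper_width: 85.5
```

>>> apply_moves(increments=[[[0,0,0,0,0,0,-1],[0,0,0,0,0,0,-1],[0,0,0,0,0,0,-1],[0,0,0,0,0,0,-1],[0,0,0,0,0,0,-1],[0,0,0,0,0,0,-1]]])

```text
clock: 10.4
position: [583.4, -397.8, 73.6]
ee_rot: [0.965, -0.148, -0.215, -0.034]
contact_force: [1.3, 0.4, 1.6]
gripper_width: 14.0
```

Run:
```python
from h import *
s=log();p0=s['position'];r0=R.from_quat(s['ee_rot'])
h=np.radians(-12); r1=ori(h,np.radians(30))
a=p0+[0,0,60]; plan(a,r0,p0,r0)
print();plan([600,-330,330],ori(np.radians(-17.6),np.radians(10)),a,r0)
print();plan([600,-330,330],ori(np.radians(-17.6),np.radians(10)),p0,r0)
```

```text
t 10.4 pos [ 583.446 -397.814   73.584] F [1.283 0.412 1.633] g 14.031093996089176 j [-0.363  0.883  0.264  0.023 -1.39   1.619]
call [-0.255 -0.001 -0.543] [0. 0. 0.] rows>=1.2

call [-0.292 -0.233 -0.586] [-0.001  0.409  0.001] rows>=1.4
call [-0.167 -0.233 -0.633] [-0.001  0.409  0.001] rows>=1.4
call [-0.035 -0.232 -0.654] [-0.001  0.409  0.001] rows>=1.4

call [-0.377 -0.233 -0.767] [-0.001  0.409  0.001] rows>=1.8
call [-0.214 -0.233 -0.828] [-0.001  0.409  0.001] rows>=1.8
call [-0.041 -0.232 -0.854] [-0.001  0.409  0.001] rows>=1.8
```

>>> apply_moves(increments=[[[-0.13,0,-0.27,0,0,0,-1],[-0.26,0,-0.54,0,0,0,-1],[-0.26,0,-0.54,0,0,0,-1]]])

```text
clock: 10.7
position: [584.4, -398.8, 138.1]
ee_rot: [0.966, -0.148, -0.211, -0.032]
contact_force: [0.4, -0.9, 0.4]
gripper_width: 14.3
```

>>> apply_moves(increments=[[[-0.15,-0.12,-0.3,0,0.2,0,-1],[-0.29,-0.23,-0.59,0,0.41,0,-1],[-0.29,-0.23,-0.59,0,0.41,0,-1]]])

```text
clock: 11.0
position: [589.9, -375.4, 205.5]
ee_rot: [0.982, -0.15, -0.11, -0.017]
contact_force: [0.8, -1.0, 0.6]
gripper_width: 14.4
```

>>> apply_moves(increments=[[[-0.17,-0.23,-0.63,0,0.41,0,-1],[-0.17,-0.23,-0.63,0,0.41,0,-1],[-0.17,-0.23,-0.63,0,0.41,0,-1]]])

```text
clock: 11.3
position: [594.1, -352.7, 268.0]
ee_rot: [0.988, -0.152, -0.011, -0.002]
contact_force: [-0.7, 0.0, -0.5]
gripper_width: 14.3
```

>>> apply_moves(increments=[[[-0.04,-0.23,-0.65,0,0.41,0,-1],[-0.04,-0.23,-0.65,0,0.41,0,-1],[-0.04,-0.23,-0.65,0,0.41,0,-1],[-0.04,-0.23,-0.65,0,0.41,0,-1]]])

```text
clock: 11.7
position: [597.9, -330.4, 327.8]
ee_rot: [0.985, -0.152, 0.085, 0.012]
contact_force: [0.3, -0.4, -0.2]
gripper_width: 14.2
```

Run:
```python
from h import *
s=log();p0=s['position'];r0=R.from_quat(s['ee_rot'])
# stirrer axis hit point at TCP + 54+16 ... tip+170
p1=snap('side','s1'); p2=snap('scene','c1')
z=r0.as_matrix()[:,2]; x=r0.as_matrix()[:,0]; hit=p0+z*70
# stirrer up axis in tool frame: phi=65 from z to tip dir => top dir
ang=np.radians(25)
top=r0.apply([np.cos(ang),0,-np.sin(ang)]); tip=hit-170*top; topp=hit+50*top
print('hit',hit,'tip',tip,'top',topp)
for p,n in((p1,'side'),(p2,'scene')):
    print(n,'pred',proj(p,tip),proj(p,topp),[ (l,[(np.round(m['at'],1),round(m['conf'],2)) for m in arm.mark_of(l,p)]) for l in('stir_tip','stir_top')])
```

```text
t 11.7 pos [ 597.878 -330.399  327.836] F [ 0.327 -0.429 -0.201] g 14.178124542331044 j [-0.267  0.408  0.094  0.004 -1.085  1.53 ]
hit [ 609.334 -333.826  258.865] tip [ 476.357 -291.542  161.761] top [ 648.444 -346.263  287.425]
side pred [313.783 254.398] [383.408 211.476] [('stir_tip', [(array([314.7, 256.3]), 0.8), (array([247.8, 172.5]), 0.66), (array([349.8, 234.1]), 0.56)]), ('stir_top', [])]
scene pred [185.189 168.327] [133.272 153.763] [('stir_tip', [(array([185.5, 173.7]), 0.78)]), ('stir_top', [(array([136.9, 157.1]), 0.76)])]
```

View pics/s1.png

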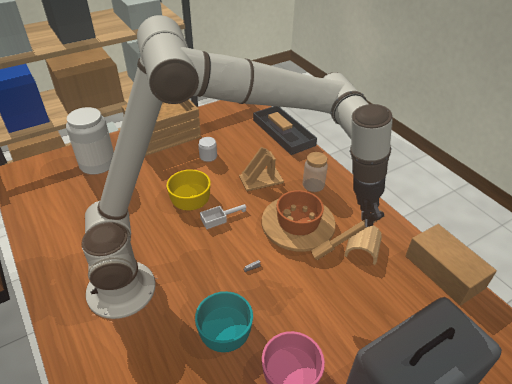

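View pics/c1.png

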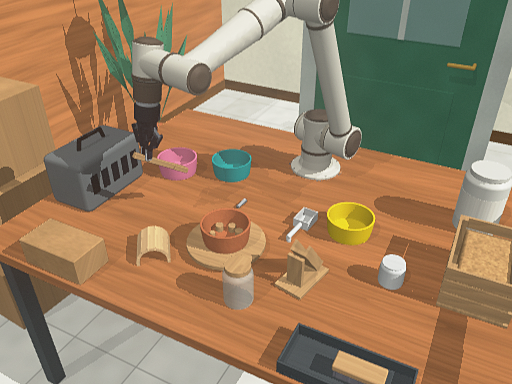

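```bash
cat > hold.py <<'E'
from kin import *
def tcp_for(foot,h,slope,ang,s=170,d=70,az=0):
    """tool pose so stirrer tip at foot, heading h, slope; ang: top dir in tool = (cos,0,-sin)"""
    r=ori(h,slope-ang)
    top=r.apply([np.cos(ang),0,-np.sin(ang)])
    z=r.as_matrix()[:,2]
    return foot+s*top-d*z,r,top
E
python3 - <<'E'
from hold import *
s=arm.read_state();p0=s['position'];r0=R.from_quat(s['ee_rot'])
# from saved marks, need poses: use camera now
p1=arm.get_image('side');p2=arm.get_image('scene')
t=tri(p1,(314.7,256.3),p2,(185.5,173.7)); print(t, r0.inv().apply(t[0]-p0))
o,d=ray(p2,(136.9,157.1)); 
# top: closest on ray such that in tool y ~0
A=r0.inv().apply(o-p0);B=r0.inv().apply(d); k=-A[1]/B[1]; print('top in tool',A+k*B)
h=np.radians(-12);foot=np.array([571,210,33.])
tp,r,top=tcp_for(foot,h,np.radians(55),np.radians(25))
n=np.array([-np.sin(np.radians(55))*np.cos(h),-np.sin(np.radians(55))*np.sin(h),np.cos(np.radians(55))])
print('final',tp,'pre',tp+n*60+top*12, 'resttop',foot+220*top)
pre=tp+n*60+top*12
P,_=fit(-1);
print(ik(pre,r,P,s['joints']),ik(tp,r,P,s['joints']))
mid=np.array([610,-60,340.])
plan(mid,ori(h,np.radians(30)),p0,r0); print(); plan(pre,r,mid,ori(h,np.radians(30)))
for k in (0,.25,.5,.75,1):
    rr=ori(h,np.radians(30)); print(ik(p0+(mid-p0)*k,rr,P,s['joints'])[0])
E
```

```text
(array([ 483.58675408, -287.88817701,  145.4291916 ]), np.float64(1.558249039111204)) [-151.82829866   -6.11082162  158.5076339 ]
top in tool [31.90554992  0.         62.13189816]
final [632.14204453 197.00385724 232.87762579] pre [590.79945711 205.79149547 277.12203651] resttop [694.42933131 183.76428573 213.21344974]
(array([ 0.72943666,  0.27670074, -0.28261227,  0.60991644, -0.78149827,
        0.24128578]), np.float64(4.527637633138555e-09), np.float64(6.686191112706342e-11)) (array([ 0.66731633,  0.38123379, -0.24886434,  0.64459955, -0.69400397,
        0.2414886 ]), np.float64(1.1408942318984858e-08), np.float64(1.302690451527941e-10))
call [-0.225 -0.873 -0.079] [ 0.021  0.234 -0.061] rows>=1.8
call [-0.188 -0.88  -0.094] [ 0.021  0.234 -0.061] rows>=1.8
call [-0.149 -0.886 -0.105] [ 0.021  0.234 -0.061] rows>=1.8

call [-0.319 -0.853  0.058] [ 0.  0. -0.] rows>=1.8
call [-0.319 -0.853  0.058] [ 0.  0. -0.] rows>=1.8
call [-0.319 -0.853  0.058] [ 0.  0. -0.] rows>=1.8
[-0.28064739  0.31604677 -0.09955577 -0.06012576 -0.63355577  1.68096768]
[-0.15944272  0.25927463 -0.16983159  0.04307534 -0.61907109  1.49240019]
[-0.0299422   0.21465304 -0.2205909   0.1532693  -0.62452144  1.29025885]
[ 0.10448872  0.1840988  -0.25145287  0.25824526 -0.64923027  1.08932684]
[ 0.23934525  0.16926794 -0.26204803  0.3478017  -0.68993633  0.90302869]
```

>>> apply_moves(increments=[[[-0.11,-0.44,-0.04,0.01,0.12,-0.03,-1],[-0.22,-0.87,-0.08,0.02,0.23,-0.06,-1],[-0.22,-0.87,-0.08,0.02,0.23,-0.06,-1]]])

```text
clock: 12.4
position: [601.6, -236.8, 333.3]
ee_rot: [0.981, -0.133, 0.143, 0.017]
contact_force: [-0.4, 0.2, 0.8]
gripper_width: 14.0
```

>>> apply_moves(increments=[[[-0.1,-0.44,-0.05,0.01,0.12,-0.03,-1],[-0.19,-0.88,-0.09,0.02,0.23,-0.06,-1],[-0.19,-0.88,-0.09,0.02,0.23,-0.06,-1]]])

```text
clock: 12.7
position: [605.4, -146.9, 336.5]
ee_rot: [0.973, -0.116, 0.2, 0.022]
contact_force: [0.6, -0.5, -0.9]
gripper_width: 13.9
```

>>> apply_moves(increments=[[[-0.08,-0.44,-0.05,0.01,0.12,-0.03,-1],[-0.15,-0.89,-0.1,0.02,0.23,-0.06,-1],[-0.15,-0.89,-0.1,0.02,0.23,-0.06,-1]]])

```text
clock: 13.0
position: [609.8, -57.1, 339.7]
ee_rot: [0.961, -0.099, 0.255, 0.028]
contact_force: [-0.9, -0.4, -0.7]
gripper_width: 13.7
```

>>> apply_moves(increments=[[[-0.16,-0.43,0.03,0,0,0,-1],[-0.32,-0.85,0.06,0,0,0,-1],[-0.32,-0.85,0.06,0,0,0,-1]]])

```text
clock: 13.3
position: [604.2, 30.7, 318.0]
ee_rot: [0.961, -0.1, 0.255, 0.028]
contact_force: [0.4, -0.9, -0.2]
gripper_width: 14.4
```

>>> apply_moves(increments=[[[-0.16,-0.43,0.03,0,0,0,-1],[-0.32,-0.85,0.06,0,0,0,-1],[-0.32,-0.85,0.06,0,0,0,-1],[-0.32,-0.85,0.06,0,0,0,-1]]])

```text
clock: 13.7
position: [598.4, 116.4, 298.0]
ee_rot: [0.961, -0.102, 0.255, 0.028]
contact_force: [-0.8, -0.1, -0.1]
gripper_width: 14.0
```

```bash
cat > chk.py <<'E'
from hold import *
import sys
tag=sys.argv[1]; ang=np.radians(float(sys.argv[2])); d=float(sys.argv[3])
s=log();p0=s['position'];r0=R.from_quat(s['ee_rot'])
p1=snap('side','s'+tag); p2=snap('scene','c'+tag)
hit=p0+r0.apply([0,0,d]); top=r0.apply([np.cos(ang),0,-np.sin(ang)]); tip=hit-170*top; topp=hit+50*top
print('tip',tip,'top',topp,'slope',np.degrees(np.arcsin(top[2])),'head',np.degrees(np.arctan2(top[1],top[0])))
m={}
for p,n in((p1,'side'),(p2,'scene')):
    m[n]={l:[(np.round(q['at'],1),round(q['conf'],2)) for q in arm.mark_of(l,p)][:3] for l in('stir_tip','stir_top')}
    print(n,'pred',proj(p,tip),proj(p,topp),m[n])
for l in ('stir_tip','stir_top'):
    for a in m['side'][l]:
        for b in m['scene'][l]:
            X,e=tri(p1,a[0],p2,b[0])
            if e<10: print(l,X,round(e,1),'tool',r0.inv().apply(X-p0),a[1],b[1])
zoom=lambda f,c,r:cv2.resize(cv2.imread(f)[max(r,0):r+100,max(c,0):c+130],None,fx=3,fy=3,interpolation=cv2.INTER_CUBIC)
u=proj(p1,hit);v=proj(p2,hit)
cv2.imwrite(f'pics/z{tag}.png',np.hstack([zoom(f'pics/s{tag}.png',int(u[0])-70,int(u[1])-40),zoom(f'pics/c{tag}.png',int(v[0])-65,int(v[1])-40)]))
E
python3 chk.py 2 28 73
```

```text
t 13.7 pos [598.364 116.398 298.029] F [-0.766 -0.061 -0.124] g 13.95558511840325 j [ 0.512  0.212 -0.568  0.747 -0.507  0.237]
tip [545.084 127.516  90.86 ] top [659.859 103.125 276.956] slope 57.76751614176803 head -11.997451979376029
side pred [254.498 179.472] [288.847 129.33 ] {'stir_tip': [(array([253.6, 179. ]), 0.69)], 'stir_top': [(array([286.2, 133.1]), 0.87)]}
scene pred [290.081 231.868] [266.451 197.463] {'stir_tip': [(array([295.6, 229.5]), 0.8)], 'stir_top': [(array([268.6, 198.1]), 0.68)]}
stir_top [648.201 102.498 267.143] 2.5 tool [29.494  3.05  52.456] 0.87 0.68
```

View pics/z2.png

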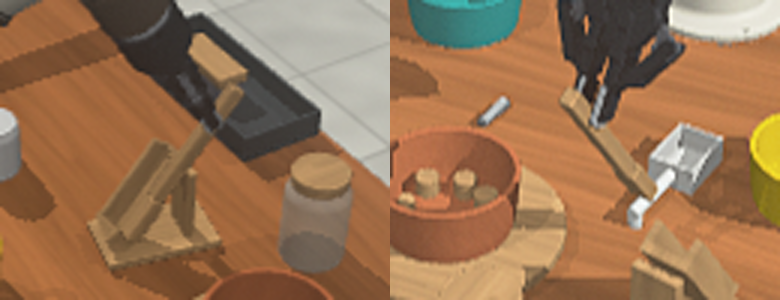

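Run:
```python
from hold import *
p=snap('wrist','w4')
for l in ['rest','rest_foot','rest_top']: print(l,[(np.round(q['at'],1),round(q['conf'],2)) for q in arm.mark_of(l,p)])
h=np.radians(-13)
for c in ((620.3,197),(618.7,194.2),(622,199.7)):
    f=restpts(*c,h); im=p['img'][:,:,::-1].copy()
    B=f([(75,45,12),(75,-45,12),(-75,-45,12),(-75,45,12)]); print(c,[proj(p,b) for b in B])
```

```text
rest [(array([182.5, 286.8]), 0.97), (array([436.6, 295.1]), 0.64)]
rest_foot []
rest_top [(array([435.4, 294.2]), 0.3), (array([259.2, 302.5]), 0.2)]
(620.3, 197) [array([150.9536852 , 224.79609917]), array([225.06801608, 225.7782376 ]), array([220.49809255, 359.81397851]), array([139.98927491, 358.65951167])]
(618.7, 194.2) [array([153.43398397, 225.59347743]), array([227.58785782, 226.57660007]), array([223.23315903, 360.75609867]), array([142.67767826, 359.6003726 ])]
(622, 199.7) [array([148.54579195, 223.90193653]), array([222.6159948 , 224.88297171]), array([217.83726835, 358.75758215]), array([137.38051939, 357.60452665])]
```

View pics/w4.png

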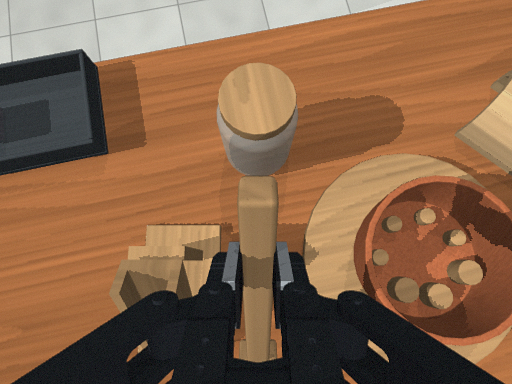

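```bash
cat > rest.py <<'E'
from hold import *
h=np.radians(-13);foot=np.array([570.3,213.7,33.]);sl=np.radians(55)
n=np.array([-np.sin(sl)*np.cos(h),-np.sin(sl)*np.sin(h),np.cos(sl)])
up=np.array([np.cos(sl)*np.cos(h),np.cos(sl)*np.sin(h),np.sin(sl)])
E
python3 - <<'E'
from rest import *
s=arm.read_state(); P,_=fit(-1); print(P,_[-6:])
tp,r,top=tcp_for(foot,h,sl,np.radians(28),d=73)
pre=tp+n*55+top*10; near=tp+n*3+top*5
print(tp,pre,near)
print(ik(pre,r,P,s['joints']),ik(near,r,P,s['joints']))
plan(pre,r);print(); plan(near,r,pre,r)
E
```

```text
[  47.6185495   159.97611385  499.83595005  395.52189191  195.84896405
   23.50735989 -155.75549938] [-4.06526640e-03  4.31352779e+00 -1.74112959e+00 -3.42049207e+01
 -5.22967533e+01 -8.08376316e+01]
[633.01697366 199.22064574 237.29932379] [594.70708308 208.06518088 277.03754824] [633.41688052 199.12831997 243.11581333]
(array([ 0.70538415,  0.28107191, -0.2745562 ,  0.53561405, -0.79559025,
        0.30089088]), np.float64(7.759840898966921e-08), np.float64(4.7205113124654e-10)) (array([ 0.64876026,  0.3747076 , -0.23588011,  0.5542327 , -0.72409969,
        0.31822887]), np.float64(1.7053025658242404e-13), np.float64(1.5003512929942921e-15))
call [-0.301 -0.89   0.074] [-0.013 -0.099  0.027] rows>=1.9

call [0.2   0.    0.483] [0. 0. 0.] rows>=1.0
```

>>> apply_moves(increments=[[[-0.15,-0.45,0.04,0,-0.05,0.01,-1],[-0.3,-0.89,0.07,-0.01,-0.1,0.03,-1],[-0.3,-0.89,0.07,-0.01,-0.1,0.03,-1],[-0.3,-0.89,0.07,-0.01,-0.1,0.03,-1]]])

```text
clock: 14.6
position: [594.3, 209.5, 276.6]
ee_rot: [0.966, -0.109, 0.231, 0.026]
contact_force: [0.0, 0.2, 0.1]
gripper_width: 14.3
```

```bash
python3 chk.py 3 28 73
python3 - <<'E'
from rest import *
D=[json.loads(l) for l in open('log.txt')]
for q,p,o in D[-5:]: print((R.from_quat(o).inv()*fkR(q,P0,-1,-1)[1]*FIX).magnitude(), q)
tp,r,top=tcp_for(foot,h,sl,np.radians(28),d=73)
plan(tp+n*3+top*5,r)
E
```

```text
t 14.6 pos [594.299 209.502 276.63 ] F [0.035 0.174 0.073] g 14.257606184210362 j [ 0.668  0.29  -0.488  0.68  -0.594  0.144]
tip [531.287 224.185  72.437] top [654.524 195.724 252.444] slope 54.90628075806409 head -13.003893164355908
side pred [237.328 169.63 ] [271.719 122.435] {'stir_tip': [(array([237.5, 168. ]), 0.9)], 'stir_top': [(array([268.3, 122.8]), 0.6)]}
scene pred [321.526 243.491] [299.371 213.547] {'stir_tip': [(array([325.6, 245.7]), 0.63)], 'stir_top': [(array([302.4, 214.7]), 0.83)]}
stir_tip [536.495 236.496  71.046] 5.4 tool [-148.663  -13.162  155.116] 0.9 0.63
stir_top [647.514 203.356 247.762] 3.8 tool [34.412 -5.867 49.844] 0.6 0.83
3.2487068343022356e-16 [-0.3629261413461749, 0.8466652470998427, 0.2820549291175999, 0.02264660293959532, -1.4455554101765047, 1.6205939865042227]
2.498001805406602e-16 [-0.36267695942015304, 0.8832003614446966, 0.2638864149673109, 0.023422918431333966, -1.390018245508044, 1.619048098962473]
4.5591226047123635e-16 [-0.2673848473128308, 0.4078668412908263, 0.09402491443471375, 0.004494789560043134, -1.0853475946200093, 1.530176669229879]
5.125396027766235e-16 [0.5116999891718964, 0.21214066239656462, -0.5677228910027277, 0.7469299724446525, -0.5069379720798333, 0.23650190843132657]
1.7554167342883506e-16 [0.6677201083570098, 0.28980810247577615, -0.488457117525114, 0.6798475154740109, -0.5940522884984816, 0.143792391404394]
call [ 0.199 -0.006  0.488] [-0.003  0.001 -0.004] rows>=1.1
```

View pics/z3.png

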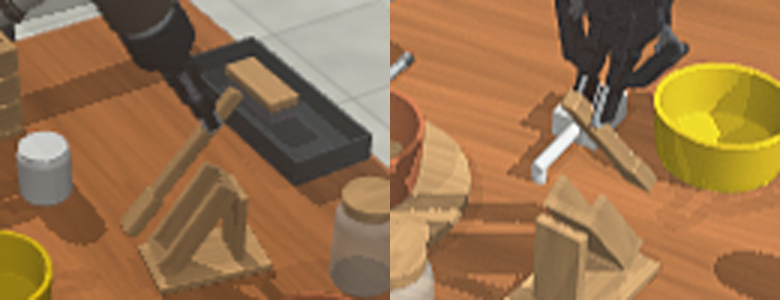

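>>> apply_moves(increments=[[[0.1,0,0.25,0,0,0,-1],[0.2,-0.01,0.49,0,0,0,-1],[0.2,-0.01,0.49,0,0,0,-1],[0.2,-0.01,0.49,0,0,0,-1]]])

```text
clock: 15.3
position: [633.7, 199.7, 242.4]
ee_rot: [0.966, -0.111, 0.231, 0.026]
contact_force: [0.2, -1.1, -0.9]
gripper_width: 14.1
```

```bash
python3 chk.py 4 28 73
```

```text
t 15.3 pos [633.724 199.678 242.357] F [ 0.151 -1.124 -0.891] g 14.122673661886932 j [ 0.599  0.373 -0.471  0.742 -0.514  0.126]
tip [570.797 214.558  38.151] top [693.914 185.726 218.182] slope 54.917198373102934 head -13.18005047584136
side pred [247.882 174.649] [282.186 128.803] {'stir_tip': [(array([246.1, 172.6]), 0.7)], 'stir_top': [(array([278.7, 129.6]), 0.82)]}
scene pred [312.784 259.152] [289.086 231.309] {'stir_tip': [(array([316.1, 258. ]), 0.72), (array([304.1, 275.7]), 0.25)], 'stir_top': [(array([291.6, 231.5]), 0.75)]}
stir_tip [567.766 223.084  43.521] 0.7 tool [-152.028   -7.625  145.821] 0.7 0.72
stir_top [684.74  190.795 213.908] 3.8 tool [33.221 -2.856 48.776] 0.82 0.75
```

View pics/z4.png

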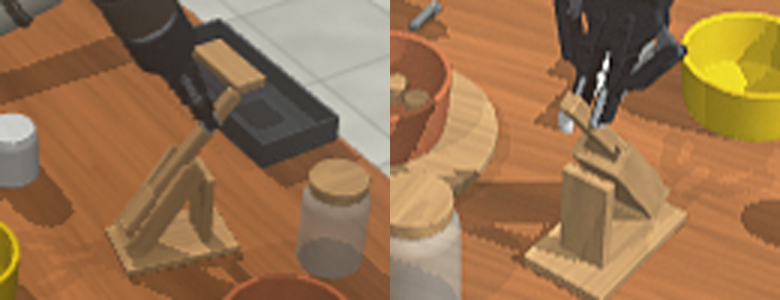

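>>> apply_moves(increments=[[[-0.02,0,0.045,0,0,0,-1],[-0.02,0,0.045,0,0,0,-1],[-0.02,0,0.045,0,0,0,0],[-0.02,0,0.045,0,0,0,0.2],[-0.02,0,0.045,0,0,0,0.2],[-0.02,0,0.045,0,0,0,0.2],[-0.02,0,0.045,0,0,0,0.2]]])

```text
clock: 16.3
position: [633.9, 200.5, 237.6]
ee_rot: [0.966, -0.11, 0.231, 0.025]
contact_force: [0.6, 0.9, -0.7]
gripper_width: 51.4
```

```bash
python3 chk.py 5 28 73;  python3 - <<'E'
from h import *
snap('wrist','w5')
E
```

```text
t 16.3 pos [633.892 200.466 237.574] F [ 0.618  0.881 -0.65 ] g 51.420269011164265 j [ 0.597  0.378 -0.481  0.76  -0.502  0.11 ]
tip [571.034 215.37   33.348] top [694.11  186.603 213.417] slope 54.93440937896182 head -13.155829756355049
side pred [247.819 175.484] [282.014 129.785] {'stir_tip': [(array([246.8, 175.1]), 0.56), (array([307.8, 213.6]), 0.31)], 'stir_top': [(array([280.5, 131.7]), 0.53), (array([260.4, 178.1]), 0.24), (array([300.4, 219.7]), 0.2)]}
scene pred [312.903 260.51 ] [289.296 232.908] {'stir_tip': [(array([312.4, 260.3]), 0.31)], 'stir_top': [(array([289.1, 235.5]), 0.53)]}
stir_tip [569.286 215.529  34.233] 5.1 tool [-151.251    0.236  151.234] 0.56 0.31
stir_top [691.303 187.501 204.368] 4.6 tool [37.43  -0.227 56.264] 0.53 0.53
stir_top [565.688 128.9    89.918] 9.2 tool [-111.7     85.35   108.693] 0.24 0.53
```

View pics/z5.png

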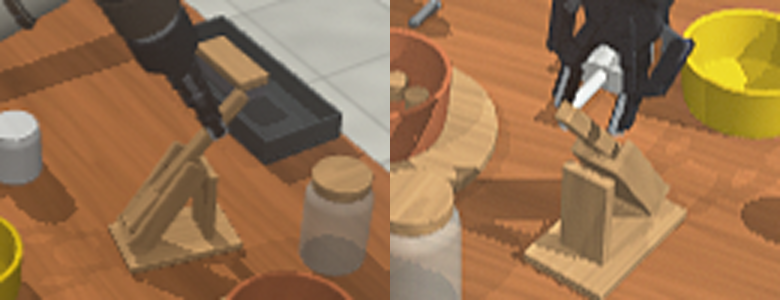

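View pics/w5.png

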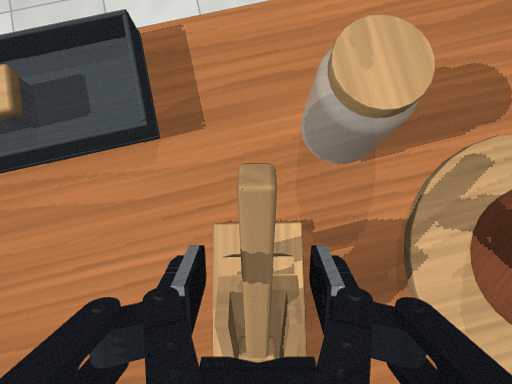

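```bash
cat > kin2.py <<'E'
from kin import *
# params: a1,b,d1,L1, elbow->wrist (x,y,z) , after j4 (x,y,z), after j5 (x,y,z)
Q0=np.array([0,-160,150,500,400,0,0,0,0,0,200,0,0.])
def fk2(q,P):
    Rz=R.from_rotvec([0,0,q[0]]); f=q[1]-q[2]
    R2=Rz*R.from_rotvec([0,f,0]); R4=R2*R.from_rotvec([-q[3],0,0]); R3=R4*R.from_rotvec([0,-q[4],0])
    p=Rz.apply([P[0]+P[3]*np.sin(q[1]),P[1],P[2]+P[3]*np.cos(q[1])])+R2.apply(P[4:7])+R4.apply(P[7:10])+R3.apply(P[10:13])
    return p,R3*R.from_rotvec([-q[5],0,0])*R.from_matrix(np.array([[0,0,1],[0,-1,0],[1,0,0]]).T)*FIX
def fit2(reg=.003):
    D=[json.loads(l) for l in open('log.txt')]
    # dedupe, weigh
    w=np.ones(13)*reg; w[[5,7,9+0,11]]*=3
    def err(P):
        return np.array([c for q,p,_ in D for c in fk2(q,P)[0]-p]+list((P-Q0)*w))
    r=least_squares(err,Q0); return r.x,r.fun[:-13].reshape(-1,3)
def ik2(p,Rt,P,q0):
    def e(q):
        a,b=fk2(q,P); return np.r_[(a-p)/100,(b.inv()*Rt).as_rotvec()]
    r=least_squares(e,np.clip(q0,LO+1e-3,HI-1e-3),bounds=(LO,HI)); return r.x,np.linalg.norm(r.fun[:3])*100,np.linalg.norm(r.fun[3:])
E
python3 - <<'E'
from kin2 import *
np.set_printoptions(precision=2,suppress=True)
P,r=fit2(); print(P); print(r); print(arm.read_state()['clock'])
E
```

```text
[   0.    -16.    160.6   564.89  419.62   16.      0.01    2.18 -143.82
   -0.    225.1   -15.98    0.  ]
[[ 0.  0. -0.]
 [-0.  0.  0.]
 [-0. -0.  0.]
 [-0.  0.  0.]
 [-0.  0.  0.]
 [ 0. -0.  0.]
 [ 0. -0.  0.]
 [-0.  0. -0.]
 [ 0. -0. -0.]
 [ 0.  0. -0.]
 [ 0. -0. -0.]
 [ 0. -0. -0.]]
16.65
```

```bash
cat > feas2.py <<'E'
from kin2 import *
from rest import foot,n,up,h as hr
np.set_printoptions(precision=2,suppress=True)
P,_=fit2(); q0=arm.read_state()['joints']
C=np.array([601,-68,0.]); S=175;Dd=60
def pose(tip,hd,slope,phi):
    # tool tilt = phi - (90-slope)... flat(slope0): tilt=phi-90 ; tilt=phi-90+slope
    r=ori(hd,np.radians(phi-90)+slope); a=np.radians(90-phi)
    top=r.apply([np.cos(a),0,-np.sin(a)]); return tip+S*top-Dd*r.as_matrix()[:,2],r
if __name__=='__main__':
  for phi in (62,55,50,45):
    t,r=pose(foot,hr,np.radians(55),phi); q=ik2(t,r,P,q0); print('rest',phi,t,q)
    for lean in (0,10,18):
      for hd in (-40,-13,10,30):
        o=[]; qq=q[0]
        for a in range(0,360,45):
            tip=C+[36*np.cos(np.radians(-a)),36*np.sin(np.radians(-a)),49]
            t,r=pose(tip,np.radians(hd),np.radians(90-lean),phi); qq,e1,e2=ik2(t,r,P,qq); o.append([e1,e2,qq[4],qq[3]])
        o=np.array(o); print(phi,lean,hd,'err',o[:,:2].max(0),'j5max',o[:,2].max(),'j4',o[:,3].min(),o[:,3].max())
E
python3 feas2.py
```

```text
rest 62 [641.56 197.25 229.81] (array([ 0.58,  0.39, -0.48,  0.78, -0.48,  0.1 ]), np.float64(1.632702903446565e-13), np.float64(1.6224626720244688e-15))
62 0 -40 err [2.44 0.13] j5max -0.7969582014277393 j4 2.0499999999999994 2.0499999999999994
62 0 -13 err [8.65 0.46] j5max -0.29656294194160027 j4 2.0499999999999994 2.0499999999999994
62 0 10 err [1.67 0.09] j5max -0.2508852217871827 j4 -1.387048626629374 -1.3147676998613662
62 0 30 err [3.14 0.18] j5max -0.6303383266574828 j4 -1.1845354706720315 -1.1269262013178505
62 10 -40 err [0.94 0.05] j5max -0.5519326123661987 j4 1.9761666558415296 2.0499999999999994
62 10 -13 err [5.22 0.3 ] j5max -0.16000000000000011 j4 2.0499999999999994 2.0499999999999994
62 10 10 err [0.58 0.04] j5max -0.16000000000000003 j4 -0.9173829205698256 -0.7382636235339297
62 10 30 err [0. 0.] j5max -0.570029065263896 j4 -1.0809412831248495 -1.0343822430415641
62 18 -40 err [0. 0.] j5max -0.4051458113275237 j4 1.7056237642819914 1.9484428043750688
62 18 -13 err [2.69 0.19] j5max -0.16000000000000003 j4 2.04999999999982 2.0499999999999994
62 18 10 err [0.63 0.05]
[... 3216 characters left out ...]
max -0.4357620584217989 j4 1.133297836240648 1.2550314299918837
45 10 -13 err [0.74 0.04] j5max -0.16000000000000003 j4 1.0096940102230483 1.4406843127567805
45 10 10 err [0. 0.] j5max -0.25209113667469085 j4 -0.16983028950128387 0.11482380570026955
45 10 30 err [0. 0.] j5max -0.5766901779772258 j4 -0.5325189550338172 -0.4537346561484012
45 18 -40 err [0. 0.] j5max -0.5369035653135088 j4 0.6732366632057298 0.7417602976090301
45 18 -13 err [0. 0.] j5max -0.39742587754349645 j4 0.373336507632565 0.5276650512901399
45 18 10 err [0. 0.] j5max -0.47982320469754003 j4 -0.08110341108357311 0.04488625755843881
45 18 30 err [0. 0.] j5max -0.6554139799783001 j4 -0.33400232674606095 -0.2652181784989437
```

Run:
```python
from feas2 import *
t,r=pose(foot,hr,np.radians(55),50); print(t); plan(t,r)
```

```text
[652.97 194.61 234.31]
call [0.16 0.01 0.12] [-0.   -0.42 -0.  ] rows>=1.4
```

>>> apply_moves(increments=[[[0.08,0,0.06,0,-0.21,0,0.2],[0.16,0.01,0.12,0,-0.42,0,0.2],[0.16,0.01,0.12,0,-0.42,0,0.2],[0.16,0.01,0.12,0,-0.42,0,0.2]]])

```text
clock: 17.05
position: [654.2, 195.6, 234.6]
ee_rot: [0.985, -0.113, 0.13, 0.013]
contact_force: [0.1, 0.3, -0.6]
gripper_width: 51.4
```

>>> apply_moves(increments=[[[0,0,0,0,0,0,-1],[0,0,0,0,0,0,-1],[0,0,0,0,0,0,-1],[0,0,0,0,0,0,-1],[0,0,0,0,0,0,-1],[0,0,0,0,0,0,-1]]])

```text
clock: 17.65
position: [652.3, 194.8, 233.9]
ee_rot: [0.985, -0.112, 0.128, 0.014]
contact_force: [-2.0, -1.3, 0.6]
gripper_width: 14.5
```

Run:
```python
from feas2 import *
s=log();p0=s['position'];r0=R.from_quat(s['ee_rot'])
print('tip if at foot, in tool:',r0.inv().apply(foot-p0))
a=p0+n*50+up*10; plan(a,r0,p0,r0,3)
b=a+[0,0,90]; plan(b,r0,a,r0,3)
C=np.array([601,-68,0.])
t,r=pose(C+[0,0,150],np.radians(25),np.radians(76),50); print(t)
print(b); plan(t,r,b,r0,3)
q=s['joints']
for k in np.linspace(0,1,9):
    rk=r0*R.from_rotvec(((r0.inv()*r).as_rotvec())*k); q,e1,e2=ik2(b+(t-b)*k,rk,P,q); print(q,round(e1,2),round(e2,3))
```

```text
t 17.65 pos [652.313 194.795 233.936] F [-1.966 -1.333  0.625] g 14.465060939629488 j [ 0.582  0.454 -0.183  0.269 -0.771  0.584]
tip if at foot, in tool: [-132.838    0.198  172.664]
call [-0.246 -0.    -0.447] [0. 0. 0.] rows>=1.0
call [ 0.231 -0.001 -0.87 ] [0. 0. 0.] rows>=1.8
[607.407 -65.012 368.343]
[617.994 202.718 360.806]
call [0.168 0.877 0.018] [ 0.191  0.237 -0.402] rows>=1.8
call [-0.009  0.892 -0.058] [ 0.191  0.237 -0.402] rows>=1.8
call [-0.173  0.863 -0.152] [ 0.191  0.237 -0.402] rows>=1.8
[ 0.628  0.315 -0.055  0.226 -1.039  0.616] 0.0 0.0
[ 0.583  0.273 -0.123  0.235 -0.95   0.726] 0.0 0.0
[ 0.531  0.235 -0.178  0.23  -0.865  0.85 ] 0.0 0.0
[ 0.474  0.203 -0.218  0.205 -0.788  0.994] 0.0 0.0
[ 0.41   0.178 -0.24   0.154 -0.725  1.165] 0.0 0.0
[ 0.338  0.16  -0.242  0.072 -0.681  1.369] 0.0 0.0
[ 0.258  0.15  -0.22  -0.044 -0.663  1.605] 0.0 0.0
[ 0.165  0.15  -0.179 -0.184 -0.677  1.865] 0.0 0.0
[ 0.062  0.158 -0.126 -0.332 -0.72   2.132] 0.0 0.0
```

>>> apply_moves(increments=[[[-0.12,0,-0.22,0,0,0,-1],[-0.25,0,-0.45,0,0,0,-1],[-0.25,0,-0.45,0,0,0,-1]]])

```text
clock: 17.95
position: [618.1, 204.2, 274.8]
ee_rot: [0.985, -0.112, 0.132, 0.012]
contact_force: [0.8, 0.5, -0.5]
gripper_width: 14.6
```

>>> apply_moves(increments=[[[0.12,0,-0.43,0,0,0,-1],[0.23,0,-0.87,0,0,0,-1],[0.23,0,-0.87,0,0,0,-1]]])

```text
clock: 18.25
position: [620.6, 204.1, 369.4]
ee_rot: [0.984, -0.112, 0.136, 0.009]
contact_force: [0.6, -0.2, -0.2]
gripper_width: 14.6
```

>>> apply_moves(increments=[[[0.08,0.44,0.01,0.1,0.12,-0.2,-1],[0.17,0.88,0.02,0.19,0.24,-0.4,-1],[0.17,0.88,0.02,0.19,0.24,-0.4,-1]]])

```text
clock: 18.55
position: [613.1, 108.7, 362.8]
ee_rot: [0.982, -0.008, 0.191, -0.013]
contact_force: [0.7, 0.2, -0.1]
gripper_width: 14.7
```

>>> apply_moves(increments=[[[0,0.45,-0.03,0.1,0.12,-0.2,-1],[-0.01,0.89,-0.06,0.19,0.24,-0.4,-1],[-0.01,0.89,-0.06,0.19,0.24,-0.4,-1]]])

```text
clock: 18.85
position: [610.4, 21.5, 365.8]
ee_rot: [0.962, 0.099, 0.25, -0.04]
contact_force: [-0.3, 0.7, -0.5]
gripper_width: 14.8
```

>>> apply_moves(increments=[[[-0.09,0.43,-0.08,0.1,0.12,-0.2,-1],[-0.17,0.86,-0.15,0.19,0.24,-0.4,-1],[-0.17,0.86,-0.15,0.19,0.24,-0.4,-1],[-0.17,0.86,-0.15,0.19,0.24,-0.4,-1]]])

```text
clock: 19.25
position: [608.1, -67.6, 368.6]
ee_rot: [0.928, 0.203, 0.306, -0.066]
contact_force: [-0.7, 0.1, -0.1]
gripper_width: 14.4
```

```bash
sed -i 's/-170\*top/-S*top/; s/+50\*top/+(220-S)*top/; s/^tag=/S=float(sys.argv[4]);tag=/' chk.py; python3 chk.py 6 40 60 175
python3 - <<'E'
from h import *
p=snap('wrist','w6')
o=arm.outline_of('bowl',p); print([(np.round(q['box'],1),round(q['conf'],2)) for q in o])
E
```

```text
t 19.25 pos [608.075 -67.634 368.569] F [-0.666  0.134 -0.08 ] g 14.367342407423788 j [ 0.057  0.157 -0.127 -0.336 -0.712  2.135]
tip [603.395 -70.095 150.176] top [650.064 -48.384 364.07 ] slope 76.4693949341514 head 24.94863477631811
side pred [302.832 194.246] [317.725 131.135] {'stir_tip': [(array([301.6, 195.6]), 0.84), (array([223.4, 218.2]), 0.19)], 'stir_top': []}
scene pred [222.598 208.196] [217.312 153.687] {'stir_tip': [(array([223.3, 208.6]), 0.8), (array([220.3, 223.3]), 0.68), (array([299. , 225.9]), 0.64)], 'stir_top': [(array([220.5, 158.1]), 0.87)]}
stir_tip [599.225 -70.078 146.13 ] 0.4 tool [-139.503   -1.759  173.491] 0.84 0.8
stir_tip [398.88   97.01    1.775] 3.6 tool [-315.557 -237.343  222.486] 0.19 0.64
[(array([258.6, 332.8,  50.5,  63.5]), 0.55)]
```

View pics/z6.png

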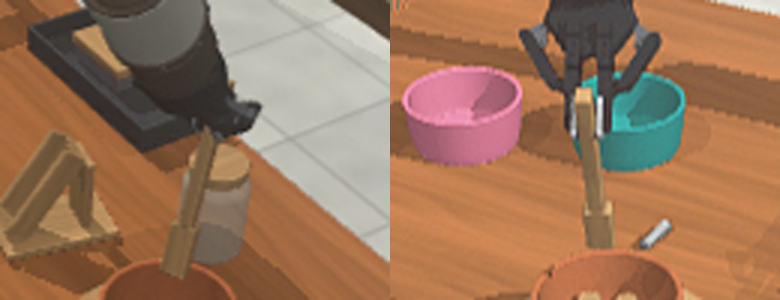

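View pics/w6.png

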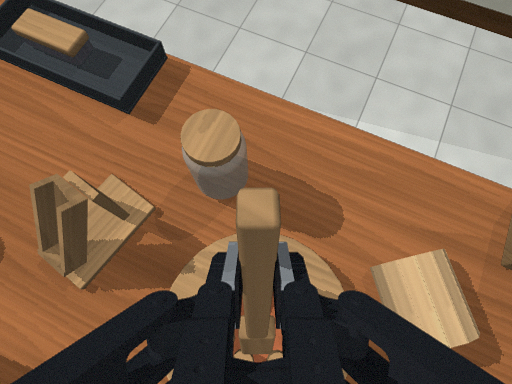

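Run:
```python
from h import *
np.set_printoptions(precision=1,suppress=True)
s=arm.read_state();T=np.eye(4);T[:3,:3]=R.from_quat(s['ee_rot']).as_matrix();T[:3,3]=s['position']
p=arm.get_image('wrist');sc=arm.get_image('scene');sd=arm.get_image('side')
X=np.linalg.inv(T)@np.array(p['pose'])
T0=np.eye(4);T0[:3,:3]=R.from_quat([.7071,-.7071,0,0]).as_matrix();T0[:3,3]=[624.98,.03,303.9]
w0=dict(p);w0['pose']=T0@X
import pickle; pickle.dump((w0,sc,sd),open('cams.pkl','wb'))
print(w0['pose'][:3,3], 'rim centre w0',onz(w0,(287.5,100),98))
# segment terracotta
def seg(img):
    hsv=cv2.cvtColor(img,cv2.COLOR_RGB2HSV); return hsv
for f,cam,name in (('wrist0',w0,'w'),('scene0',sc,'sc'),('side0',sd,'sd')):
    im=cv2.imread(f'pics/{f}.png'); uv={'w':(288,100),'sc':(225,217),'sd':(299,205)}[name]
    h=cv2.cvtColor(im,cv2.COLOR_BGR2HSV); rgb=im[:,:,::-1].astype(float)
    for c in ((600,-68),(606,-70),(598,-64)):
        pts=[proj(cam,[c[0]+78*np.cos(a),c[1]+78*np.sin(a),98]) for a in np.linspace(0,2*np.pi,60)]
        if c==(600,-68):
            pt=np.array(pts); out=im.copy(); cv2.polylines(out,[np.round(pt*8).astype(int).reshape(-1,1,2)],True,(0,255,0),1,shift=3)
            x0,y0=pt.min(0).astype(int)-15; x1,y1=pt.max(0).astype(int)+35; x0=max(x0,0);y0=max(y0,0)
            cr=out[y0:y1,x0:x1]; cr=cv2.resize(cr,None,fx=380/cr.shape[0],fy=380/cr.shape[0],interpolation=cv2.INTER_NEAREST); cv2.imwrite(f'pics/rim_{name}.png',cr); print(name,x0,y0,380/(y1-y0),cr.shape)
a=cv2.imread('pics/rim_sc.png')[:, :390];b=cv2.imread('pics/rim_sd.png')[:, :390]
cv2.imwrite('pics/rimcmp.png',np.hstack([a,b]))
```

```text
[623.5 -79.5 374.1] rim centre w0 [598.6 -73.1  98. ]
w 176 0 1.6521739130434783 (380, 393, 3)
sc 183 191 4.691358024691358 (380, 474, 3)
sd 261 174 4.523809523809524 (380, 443, 3)
```

View pics/rimcmp.png

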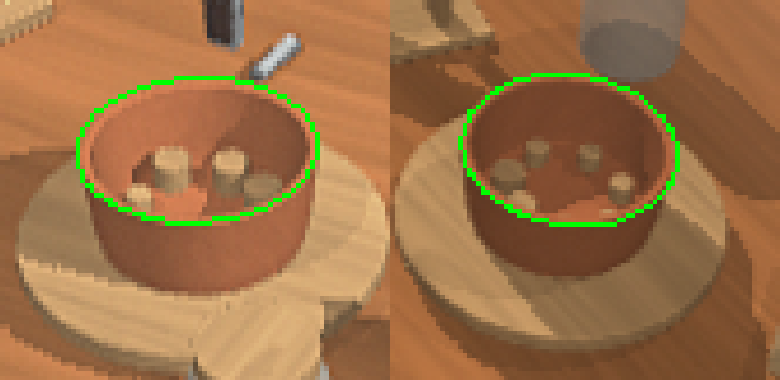

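View pics/rim_w.png

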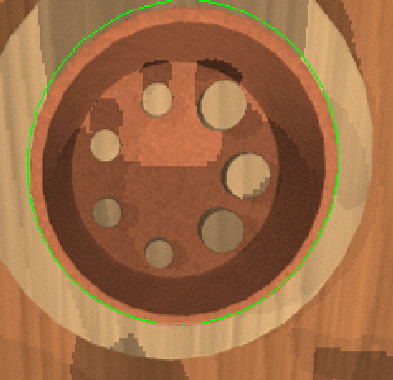

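Run:
```python
from feas2 import *
np.set_printoptions(precision=3,suppress=True)
s=arm.read_state();r0=R.from_quat(s['ee_rot']);Mi=r0.inv();p0=s['position']
for dz in (-50,-100): print('desc',Mi.apply([-3*dz/-100,2*dz/-100,dz])/100)
Rr=35
c=lambda a:np.array([Rr*np.cos(a),-Rr*np.sin(a),0])
print('to far',Mi.apply(c(0))/100)
for k in range(1,19): print(k*20,Mi.apply(c(np.radians(20*k))-c(np.radians(0 if k<=9 else 180)))/100)
q=s['joints']
for a in range(0,361,60):
    q,e1,e2=ik2(p0+[-3,2,-100]+c(np.radians(a)),r0,P,q); print(q,e1)
```

```text
desc [-0.304 -0.016  0.397]
desc [-0.608 -0.031  0.794]
to far [0.256 0.147 0.188]
20 [-0.056  0.1   -0.041]
40 [-0.136  0.17  -0.1  ]
60 [-0.231  0.201 -0.17 ]
80 [-0.328  0.191 -0.241]
100 [-0.417  0.14  -0.307]
120 [-0.486  0.054 -0.358]
140 [-0.528 -0.056 -0.388]
160 [-0.537 -0.177 -0.395]
180 [-0.511 -0.295 -0.376]
200 [ 0.056 -0.1    0.041]
220 [ 0.136 -0.17   0.1  ]
240 [ 0.231 -0.201  0.17 ]
260 [ 0.328 -0.191  0.241]
280 [ 0.417 -0.14   0.307]
300 [ 0.486 -0.054  0.358]
320 [0.528 0.056 0.388]
340 [0.537 0.177 0.395]
360 [0.511 0.295 0.376]
[ 0.052  0.298 -0.17  -0.439 -0.547  2.266] 1.507051588583384e-08
[-0.014  0.283 -0.175 -0.485 -0.582  2.356] 6.744272304004197e-08
[-0.017  0.229 -0.246 -0.5   -0.569  2.375] 2.2824212093409422e-11
[ 0.057  0.188 -0.315 -0.461 -0.513  2.289] 3.280947319791634e-10
[ 0.13   0.206 -0.314 -0.401 -0.471  2.181] 1.1881698283098372e-10
[ 0.121  0.262 -0.239 -0.396 -0.492  2.18 ] 7.24056644847735e-13
[ 0.052  0.298 -0.17  -0.439 -0.547  2.266] 1.6465591878409878e-13
```

>>> apply_moves(increments=[[[-0.15,-0.01,0.2,0,0,0,-1],[-0.3,-0.02,0.4,0,0,0,-1],[-0.45,-0.02,0.6,0,0,0,-1],[-0.61,-0.03,0.79,0,0,0,-1],[-0.61,-0.03,0.79,0,0,0,-1],[-0.61,-0.03,0.79,0,0,0,-1]]])

```text
clock: 20.4
position: [604.6, -62.8, 269.3]
ee_rot: [0.928, 0.205, 0.305, -0.066]
contact_force: [0.2, -0.8, 1.0]
gripper_width: 14.6
```

```bash
python3 chk.py 7 40 60 175
```

```text
t 20.4 pos [604.611 -62.849 269.276] F [ 0.241 -0.767  0.957] g 14.5507160771095 j [ 0.053  0.243 -0.243 -0.45  -0.53   2.279]
tip [599.591 -65.564  50.894] top [646.515 -43.435 264.689] slope 76.35995564983469 head 25.248478896007175
side pred [298.476 215.529] [312.241 157.275] {'stir_tip': [(array([299., 216.]), 0.56)], 'stir_top': [(array([248. , 173.9]), 0.33)]}
scene pred [225.773 233.942] [221.191 185.081] {'stir_tip': [(array([227.6, 234.9]), 0.69)], 'stir_top': [(array([225.6, 185.8]), 0.87)]}
stir_tip [600.211 -62.638  47.462] 6.9 tool [-134.646   -2.4    176.311] 0.56 0.69
```

View pics/z7.png

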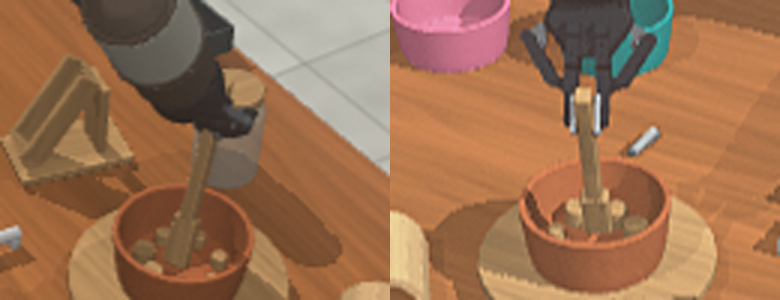

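>>> apply_moves(increments=[[[0.08,0.05,0.06,0,0,0,-1],[0.17,0.11,0.12,0,0,0,-1],[0.25,0.165,0.183,0,0,0,-1],[0.25,0.165,0.183,0,0,0,-1]]])

```text
clock: 21.1
position: [641.0, -64.9, 268.4]
ee_rot: [0.928, 0.204, 0.305, -0.067]
contact_force: [-0.5, 0.4, -0.8]
gripper_width: 15.0
```

>>> apply_moves(increments=[[[-0.056,0.1,-0.041,0,0,0,-1],[-0.136,0.17,-0.1,0,0,0,-1],[-0.231,0.2,-0.17,0,0,0,-1],[-0.328,0.19,-0.241,0,0,0,-1],[-0.372,0.167,-0.274,0,0,0,-1]]])

```text
clock: 21.6
position: [603.1, -99.8, 269.0]
ee_rot: [0.928, 0.204, 0.305, -0.067]
contact_force: [0.1, 0.2, -0.2]
gripper_width: 14.3
```

```bash
python3 chk.py 8 40 60 175
```

```text
t 21.6 pos [603.124 -99.85  268.963] F [ 0.055  0.213 -0.204] g 14.310288966158721 j [-0.032  0.257 -0.206 -0.501 -0.585  2.383]
tip [ 597.999 -102.326   50.58 ] top [645.056 -80.493 264.377] slope 76.36141742532547 head 24.889622764303127
side pred [304.629 222.629] [319.241 164.003] {'stir_tip': [(array([301.7, 220.5]), 0.52)], 'stir_top': []}
scene pred [215.953 230.386] [210.104 181.645] {'stir_tip': [(array([217.6, 226.3]), 0.7), (array([241.9, 204.5]), 0.37), (array([393.5, 282.4]), 0.31)], 'stir_top': [(array([212.5, 183.8]), 0.75), (array([211.5, 212.5]), 0.54)]}
stir_tip [588.922 -99.315  62.135] 3.3 tool [-132.826   -6.533  159.043] 0.52 0.7
```

View pics/z8.png

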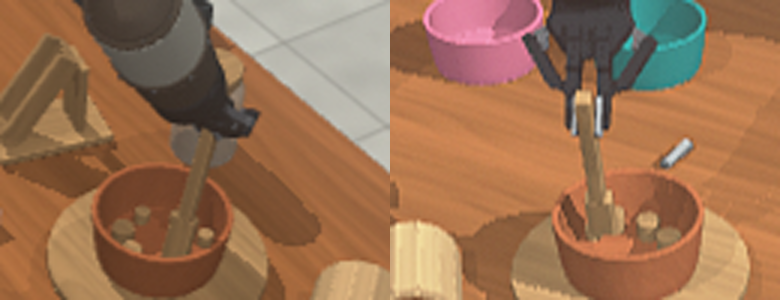

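>>> apply_moves(increments=[[[-0.045,-0.027,-0.033,0,0,0,-1],[-0.114,-0.113,-0.084,0,0,0,-1],[-0.156,-0.223,-0.114,0,0,0,-1],[-0.165,-0.344,-0.121,0,0,0,-1],[-0.139,-0.462,-0.102,0,0,0,-1],[-0.083,-0.562,-0.061,0,0,0,-1],[-0.003,-0.632,-0.002,0,0,0,-1],[0.092,-0.663,0.068,0,0,0,-1],[0.189,-0.653,0.139,0,0,0,-1],[0.233,-0.629,0.172,0,0,0,-1]]])

```text
clock: 22.9
position: [603.7, -30.3, 268.7]
ee_rot: [0.928, 0.207, 0.304, -0.065]
contact_force: [-0.1, -4.8, 3.1]
gripper_width: 14.4
```

```bash
python3 chk.py 9 40 60 175
```

```text
t 22.9 pos [603.697 -30.272 268.718] F [-0.077 -4.787  3.121] g 14.426145243640367 j [ 0.13   0.232 -0.281 -0.39  -0.479  2.174]
tip [598.365 -33.747  50.353] top [645.533 -10.741 264.002] slope 76.19933015612985 head 26.00038948611037
side pred [292.661 210.01 ] [305.65  151.996] {'stir_tip': [(array([296. , 208.6]), 0.81)], 'stir_top': []}
scene pred [234.862 236.813] [231.613 188.075] {'stir_tip': [(array([233.9, 237.5]), 0.51)], 'stir_top': [(array([232.8, 192. ]), 0.72)]}
stir_tip [608.479 -34.285  53.763] 5.4 tool [-124.846    4.784  175.029] 0.81 0.51
```

View pics/z9.png

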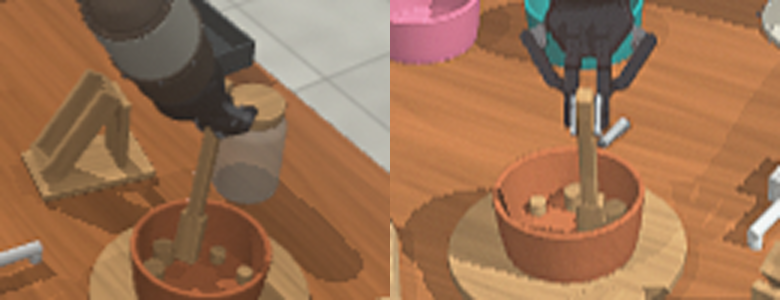

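```bash
cat > bowl.py <<'E'
from h import *
import pickle,sys
w0,sc,sd=pickle.load(open('cams.pkl','rb')); tag=sys.argv[1]
outs=[]
for f,cam in (('c'+tag,sc),('s'+tag,sd)):
    im=cv2.imread(f'pics/{f}.png')
    pt=np.array([proj(cam,[600+78*np.cos(a),-68+78*np.sin(a),98]) for a in np.linspace(0,2*np.pi,60)])
    x0,y0=pt.min(0).astype(int)-15
    M=np.float32([[4.7,0,-x0*4.7],[0,4.7,-y0*4.7]]); big=cv2.warpAffine(im,M,(390,400),flags=cv2.INTER_NEAREST)
    cv2.polylines(big,[np.round((pt-[x0,y0])*4.7).astype(int).reshape(-1,1,2)],True,(0,255,0),1); outs.append(big)
cv2.imwrite(f'pics/b{tag}.png',np.hstack(outs))
E
python3 bowl.py 9
```

```text
(no output)
```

View pics/b9.png

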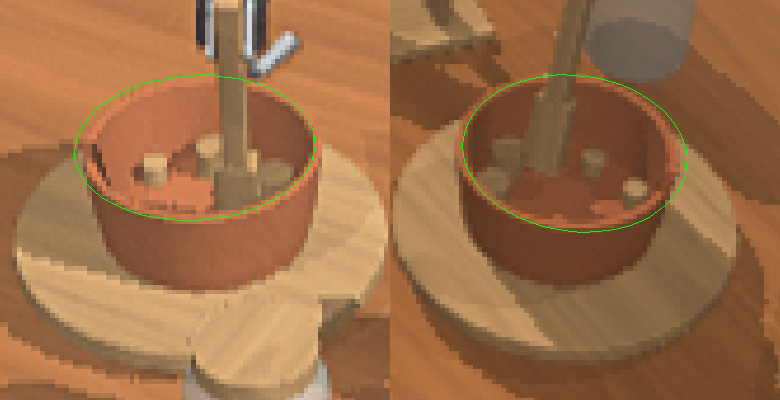

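Run:
```python
from h import *
np.set_printoptions(precision=3,suppress=True)
s=arm.read_state();Mi=R.from_quat(s['ee_rot']).inv()
c=lambda a,Rr=30:np.array([Rr*np.cos(np.radians(a)),-Rr*np.sin(np.radians(a)),0])
for a in (280,300,320,340,360,380,400,420,440,450): print(a,Mi.apply(c(a)-c(270,35))/100)
print()
for a in (460,480,500,520,540,560,580,600,620,630): print(a,Mi.apply(c(a)-c(450))/100)
```

```text
280 [0.019 0.071 0.014]
300 [0.079 0.145 0.058]
320 [0.114 0.239 0.085]
340 [0.121 0.343 0.09 ]
360 [0.099 0.444 0.075]
380 [0.051 0.529 0.04 ]
400 [-0.018  0.589 -0.011]
420 [-0.099  0.616 -0.07 ]
440 [-0.183  0.607 -0.131]
450 [-0.222  0.589 -0.16 ]

460 [-0.037 -0.026 -0.027]
480 [-0.096 -0.1   -0.071]
500 [-0.131 -0.194 -0.097]
520 [-0.138 -0.298 -0.103]
540 [-0.117 -0.399 -0.087]
560 [-0.068 -0.484 -0.052]
580 [ 0.001 -0.544 -0.002]
600 [ 0.082 -0.571  0.058]
620 [ 0.166 -0.562  0.119]
630 [ 0.205 -0.544  0.148]
```

>>> apply_moves(increments=[[[0.02,0.07,0.015,0,0,0,-1],[0.08,0.145,0.06,0,0,0,-1],[0.115,0.24,0.085,0,0,0,-1],[0.12,0.345,0.09,0,0,0,-1],[0.1,0.445,0.075,0,0,0,-1],[0.05,0.53,0.04,0,0,0,-1],[-0.02,0.59,-0.01,0,0,0,-1],[-0.1,0.615,-0.07,0,0,0,-1],[-0.18,0.605,-0.13,0,0,0,-1],[-0.22,0.59,-0.16,0,0,0,-1]]])

```text
clock: 24.2
position: [603.1, -96.0, 268.9]
ee_rot: [0.928, 0.204, 0.305, -0.066]
contact_force: [0.4, 0.3, -0.1]
gripper_width: 14.4
```

```bash
python3 chk.py 10 40 60 175; python3 bowl.py 10
```

```text
t 24.2 pos [603.114 -95.97  268.9  ] F [ 0.352  0.289 -0.104] g 14.401898657964587 j [-0.023  0.255 -0.211 -0.496 -0.578  2.373]
tip [598.157 -98.659  50.516] top [645.047 -76.613 264.327] slope 76.3779045691551 head 25.18066369969697
side pred [304.004 221.931] [318.452 163.326] {'stir_tip': [(array([306.7, 220.5]), 0.66)], 'stir_top': []}
scene pred [216.925 230.761] [211.285 181.998] {'stir_tip': [(array([217.4, 234.7]), 0.93)], 'stir_top': [(array([210.3, 183.6]), 0.93)]}
stir_tip [611.414 -92.197  45.681] 5.5 tool [-125.054   -0.316  185.126] 0.66 0.93
```

View pics/b10.png

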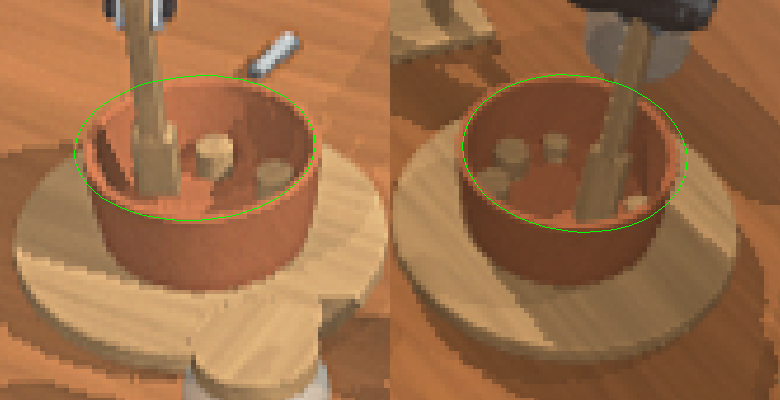

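>>> apply_moves(increments=[[[-0.095,-0.06,-0.07,0,0,0,-1],[-0.155,-0.135,-0.115,0,0,0,-1],[-0.19,-0.23,-0.14,0,0,0,-1],[-0.195,-0.33,-0.145,0,0,0,-1],[-0.175,-0.43,-0.13,0,0,0,-1],[-0.125,-0.52,-0.095,0,0,0,-1],[-0.055,-0.58,-0.045,0,0,0,-1],[0.025,-0.605,0.015,0,0,0,-1],[0.11,-0.595,0.075,0,0,0,-1],[0.145,-0.58,0.105,0,0,0,-1]]])

```text
clock: 25.5
position: [595.8, -34.8, 268.3]
ee_rot: [0.928, 0.205, 0.303, -0.067]
contact_force: [-2.2, -4.2, 2.6]
gripper_width: 14.5
```

```bash
python3 chk.py 11 40 60 175; python3 bowl.py 11
```

```text
t 25.5 pos [595.808 -34.836 268.255] F [-2.184 -4.233  2.596] g 14.478636410773673 j [ 0.12   0.222 -0.291 -0.404 -0.483  2.19 ]
tip [590.124 -37.685  49.891] top [637.671 -15.366 263.529] slope 76.18747404975873 head 25.14639585061145
side pred [291.339 211.7  ] [304.5   153.676] {'stir_tip': [(array([293.7, 210.7]), 0.69), (array([220.7, 216.5]), 0.63)], 'stir_top': []}
scene pred [235.076 235.078] [231.589 186.425] {'stir_tip': [(array([233.9, 235.7]), 0.75)], 'stir_top': [(array([233.1, 190.7]), 0.53), (array([300.1, 229.1]), 0.28)]}
stir_tip [597.771 -38.661  52.133] 2.2 tool [-127.473    4.112  174.531] 0.69 0.75
```

View pics/b11.png

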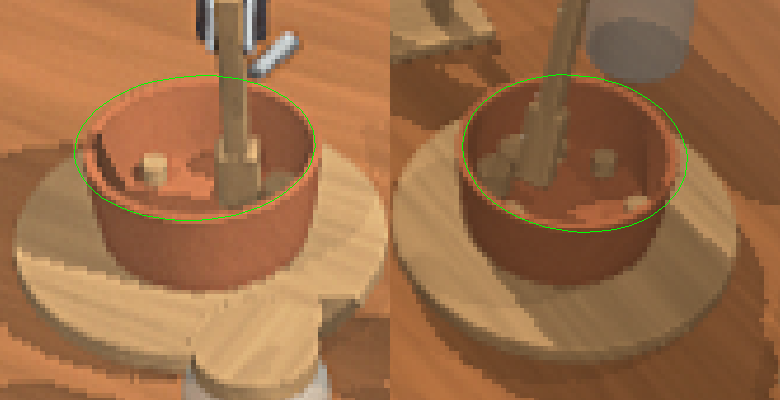

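>>> apply_moves(increments=[[[0.035,0.025,0.025,0,0,0,-1],[0.095,0.1,0.07,0,0,0,-1],[0.13,0.195,0.095,0,0,0,-1],[0.14,0.3,0.1,0,0,0,-1],[0.116,0.4,0.087,0,0,0,-1],[0.07,0.485,0.05,0,0,0,-1],[0,0.545,0,0,0,0,-1],[-0.08,0.57,-0.06,0,0,0,-1],[-0.165,0.56,-0.12,0,0,0,-1],[-0.205,0.545,-0.148,0,0,0,-1]]])

```text
clock: 26.8
position: [594.6, -95.5, 268.7]
ee_rot: [0.928, 0.204, 0.305, -0.067]
contact_force: [-0.5, 0.5, -0.7]
gripper_width: 14.8
```

```bash
python3 chk.py 12 40 60 175; python3 bowl.py 12
```

```text
t 26.8 pos [594.557 -95.515 268.696] F [-0.468  0.499 -0.671] g 14.846671016513746 j [-0.024  0.242 -0.227 -0.5   -0.576  2.377]
tip [589.373 -97.959  50.314] top [636.484 -76.151 264.101] slope 76.3509169307884 head 24.839843120943407
side pred [301.727 222.839] [316.12  164.207] {'stir_tip': [(array([302.8, 222.8]), 0.56), (array([247.2, 175.1]), 0.51)], 'stir_top': []}
scene pred [218.575 229.343] [213.05  180.666] {'stir_tip': [(array([217.8, 229.6]), 0.81), (array([226.7, 244.6]), 0.19)], 'stir_top': [(array([231.8, 223.4]), 0.64), (array([216.3, 185.6]), 0.58), (array([230. , 239.3]), 0.2)]}
stir_tip [592.167 -99.509  50.559] 0.7 tool [-132.393    2.579  173.409] 0.56 0.81
```

View pics/b12.png

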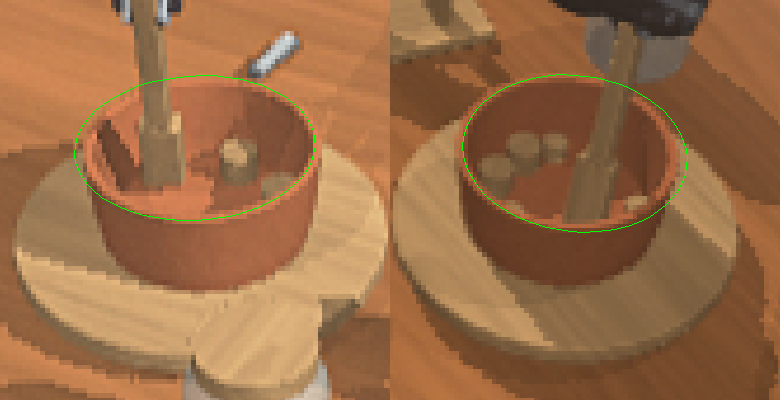

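>>> apply_moves(increments=[[[-0.037,-0.026,-0.027,0,0,0,-1],[-0.096,-0.1,-0.071,0,0,0,-1],[-0.131,-0.194,-0.097,0,0,0,-1],[-0.138,-0.298,-0.103,0,0,0,-1],[-0.117,-0.399,-0.087,0,0,0,-1],[-0.068,-0.484,-0.052,0,0,0,-1],[0,-0.544,0,0,0,0,-1],[0.082,-0.571,0.058,0,0,0,-1],[0.166,-0.562,0.119,0,0,0,-1],[0.205,-0.544,0.148,0,0,0,-1]]])

```text
clock: 28.1
position: [595.9, -34.1, 267.7]
ee_rot: [0.928, 0.205, 0.303, -0.068]
contact_force: [0.1, -0.4, -0.3]
gripper_width: 14.3
```

>>> apply_moves(increments=[[[0.035,0.025,0.025,0,0,0,-1],[0.095,0.1,0.07,0,0,0,-1],[0.13,0.195,0.095,0,0,0,-1],[0.14,0.3,0.1,0,0,0,-1],[0.116,0.4,0.087,0,0,0,-1],[0.116,0.4,0.087,0,0,0,-1]]])

```text
clock: 28.7
position: [626.4, -67.0, 268.5]
ee_rot: [0.928, 0.203, 0.305, -0.066]
contact_force: [0.7, 0.8, -0.0]
gripper_width: 14.7
```

```bash
python3 chk.py 13 40 60 175; python3 bowl.py 13
```

```text
t 28.7 pos [626.398 -67.038 268.45 ] F [ 0.665  0.762 -0.023] g 14.726593519258822 j [ 0.042  0.279 -0.194 -0.448 -0.544  2.28 ]
tip [621.219 -69.545  50.069] top [668.355 -47.74  263.851] slope 76.34534137113864 head 24.82469568799934
side pred [304.357 214.058] [318.654 156.007] {'stir_tip': [(array([316.7, 183.5]), 0.7)], 'stir_top': []}
scene pred [221.096 237.677] [215.736 188.761] {'stir_tip': [(array([222. , 239.3]), 0.75)], 'stir_top': [(array([217.6, 189.2]), 0.56)]}
stir_tip [698.222 -20.614 116.708] 6.5 tool [-21.742 -12.238 172.386] 0.7 0.75
```

View pics/b13.png

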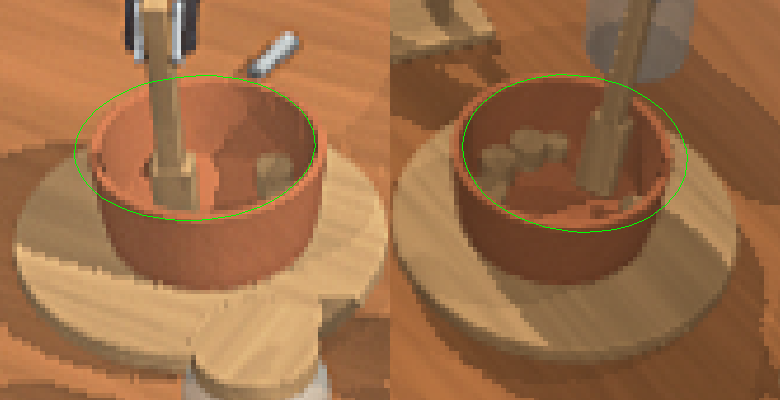

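Run:
```python
from h import *
np.set_printoptions(precision=3,suppress=True)
s=arm.read_state();r=R.from_quat(s['ee_rot'])
print(r.inv().apply([-20,0,20])/100, r.inv().apply([-20,0,70])/100, r.inv().apply([0,0,50])/100)
```

```text
[-0.028 -0.084 -0.269] [ 0.269 -0.084 -0.671] [ 0.296  0.    -0.403]
```

>>> apply_moves(increments=[[[-0.03,-0.08,-0.27,0,0,0,-1],[0.12,-0.08,-0.47,0,0,0,-1],[0.27,-0.08,-0.67,0,0,0,-1],[0.27,-0.08,-0.67,0,0,0,-1]]])

```text
clock: 29.4
position: [607.5, -65.3, 343.7]
ee_rot: [0.926, 0.205, 0.309, -0.065]
contact_force: [0.0, 0.0, -1.1]
gripper_width: 14.3
```

>>> apply_moves(increments=[[[0.15,0,-0.2,0,0,0,-1],[0.3,0,-0.4,0,0,0,-1],[0.3,0,-0.4,0,0,0,-1],[0.3,0,-0.4,0,0,0,-1]]])

```text
clock: 29.8
position: [606.4, -64.8, 388.1]
ee_rot: [0.928, 0.205, 0.305, -0.067]
contact_force: [0.3, 0.6, -0.6]
gripper_width: 14.5
```

```bash
python3 chk.py 14 40 60 175; python3 bowl.py 14
python3 - <<'E'
from h import *
p=snap('wrist','w14')
E
```

```text
t 29.8 pos [606.38  -64.828 388.118] F [ 0.327  0.567 -0.608] g 14.461353362240525 j [ 0.064  0.141 -0.103 -0.32  -0.752  2.111]
tip [601.157 -67.2   169.736] top [648.28  -45.405 383.522] slope 76.34966587026844 head 24.82075094031454
side pred [302.27 189.44] [317.358 125.272] {'stir_tip': [(array([303.9, 188.7]), 0.79)], 'stir_top': []}
scene pred [223.556 202.705] [218.29  147.142] {'stir_tip': [(array([227.5, 204.2]), 0.81), (array([299.7, 228.3]), 0.75)], 'stir_top': [(array([220.7, 152.5]), 0.61), (array([234.5, 301.4]), 0.61)]}
```

View pics/b14.png

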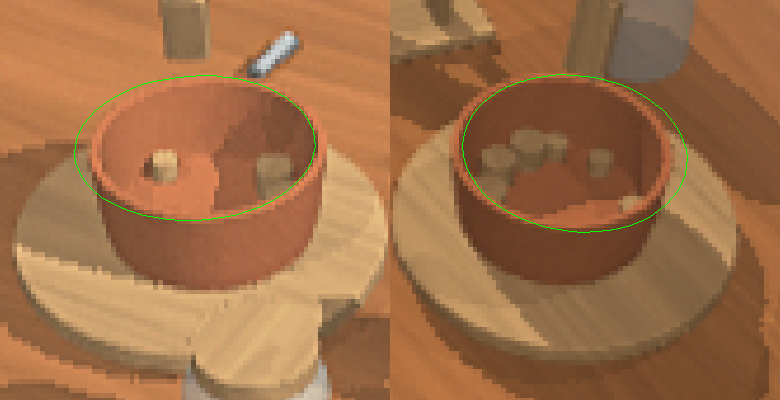

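View pics/z14.png

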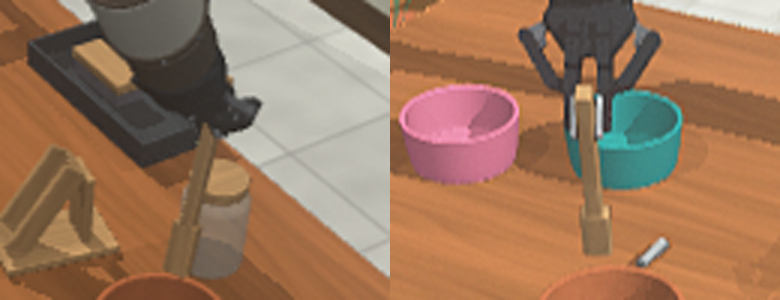

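View pics/w14.png

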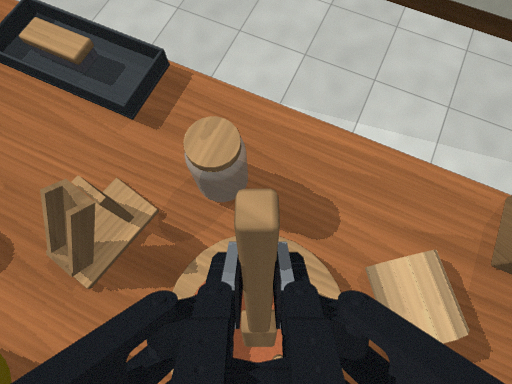

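Run:
```python
from h import *
import pickle
np.set_printoptions(precision=1,suppress=True)
w0,sc,sd=pickle.load(open('cams.pkl','rb'))
print('init chunks (w0, top z60)')
for u in ((222,104),(246,175),(221,231)): print(onz(w0,(176+u[0]/1.652,u[1]/1.652),60))
print('init pellets')
for u in ((157,99),(104,145),(107,212),(158,253)): print(onz(w0,(176+u[0]/1.652,u[1]/1.652),54))
for n in('side','scene'):
    p=arm.get_image(n)
    for l,z in(('chunk0_center',49),('pellet0_center',46)):
        print(n,l,[(q['at'],round(q['conf'],2),onz(p,q['at'],z)) for q in arm.mark_of(l,p)])
pt=np.array([proj(sd,[600+78*np.cos(a),-68+78*np.sin(a),98]) for a in np.linspace(0,2*np.pi,60)]); o=pt.min(0).astype(int)-15
print('side manual tops')
for u in ((498-390,150),(525-390,137),(553-390,140),(600-390,155),(490-390,180),(630-390,202)): print(u,onz(sd,(o[0]+u[0]/4.7,o[1]+u[1]/4.7),58))
pt=np.array([proj(sc,[600+78*np.cos(a),-68+78*np.sin(a),98]) for a in np.linspace(0,2*np.pi,60)]); o=pt.min(0).astype(int)-15
print('scene')
for u in ((165,155),(274,162)): print(u,onz(sc,(o[0]+u[0]/4.7,o[1]+u[1]/4.7),58))
```

```text
init chunks (w0, top z60)
[ 575.3 -104.5   60. ]
[559.6 -66.8  60. ]
[572.3 -34.9  60. ]
init pellets
[ 610.9 -107.6   54. ]
[641.  -83.2  54. ]
[639.9 -45.4  54. ]
[609.2 -20.7  54. ]
side chunk0_center [([290.5, 205.3], 0.38, array([606.1, -10.2,  49. ])), ([358.4, 246.7], 0.16, array([ 682.2, -272. ,   49. ]))]
side pellet0_center []
scene chunk0_center [([302.4, 277.6], 0.41, array([667.3, 221.3,  49. ]))]
scene pellet0_center [([215.5, 224.4], 0.36, array([ 567.2, -123.2,   46. ]))]
side manual tops
(108, 150) [579.5  -8.4  58. ]
(135, 137) [604.1  -7.4  58. ]
(163, 140) [619.8 -20.4  58. ]
(210, 155) [639.9 -50.6  58. ]
(100, 180) [557.2 -30.6  58. ]
(240, 202) [629.8 -99.6  58. ]
scene
(165, 155) [ 574.7 -108.2   58. ]
(274, 162) [547.6 -39.   58. ]
```

Run:
```python
from feas2 import *
s=arm.read_state();p0=s['position'];r0=R.from_quat(s['ee_rot'])
t=np.array([600,120,350.]); r=ori(np.radians(-13),np.radians(20)); plan(t,r,dec=2)
q=s['joints']
for k in np.linspace(0,1,6):
    rk=r0*R.from_rotvec(((r0.inv()*r).as_rotvec())*k); q,e1,e2=ik2(p0+(t-p0)*k,rk,P,q); print(q,round(e1,2))
```

```text
call [ 0.17 -0.85  0.37] [-0.31 -0.28  0.58] rows>=2.4
call [-0.05 -0.92  0.22] [-0.31 -0.28  0.58] rows>=2.4
[ 0.06  0.14 -0.1  -0.32 -0.75  2.11] 0.0
[ 0.19  0.13 -0.19 -0.12 -0.68  1.75] 0.0
[ 0.3   0.13 -0.26  0.07 -0.66  1.39] 0.0
[ 0.39  0.15 -0.3   0.21 -0.69  1.08] 0.0
[ 0.47  0.18 -0.29  0.29 -0.76  0.83] 0.0
[ 0.54  0.22 -0.26  0.32 -0.86  0.62] 0.0
```

>>> apply_moves(increments=[[[0.08,-0.42,0.18,-0.15,-0.14,0.29,-1],[0.17,-0.85,0.37,-0.31,-0.28,0.58,-1],[0.17,-0.85,0.37,-0.31,-0.28,0.58,-1],[0.17,-0.85,0.37,-0.31,-0.28,0.58,-1]]])

```text
clock: 30.85
position: [603.2, 28.0, 368.6]
ee_rot: [0.969, 0.047, 0.241, -0.023]
contact_force: [0.7, -0.7, -0.4]
gripper_width: 14.0
```

>>> apply_moves(increments=[[[-0.02,-0.46,0.11,-0.15,-0.14,0.29,-1],[-0.05,-0.92,0.22,-0.31,-0.28,0.58,-1],[-0.05,-0.92,0.22,-0.31,-0.28,0.58,-1],[-0.05,-0.92,0.22,-0.31,-0.28,0.58,-1],[-0.05,-0.92,0.22,-0.31,-0.28,0.58,-1]]])

```text
clock: 31.35
position: [599.6, 120.1, 348.8]
ee_rot: [0.979, -0.108, 0.17, 0.02]
contact_force: [-0.6, -0.8, -0.2]
gripper_width: 14.6
```

Run:
```python
from h import *
s=log(); p=snap('wrist','w15')
pt=np.array([proj(p,[600+78*np.cos(a),-68+78*np.sin(a),98]) for a in np.linspace(0,2*np.pi,60)])
im=cv2.imread('pics/w15.png'); x0,y0=np.maximum(pt.min(0).astype(int)-20,0); x1,y1=pt.max(0).astype(int)+20
M=np.float32([[4,0,-x0*4],[0,4,-y0*4]]); big=cv2.warpAffine(im,M,(780,600)); 
cv2.polylines(big,[np.round((pt-[x0,y0])*4).astype(int).reshape(-1,1,2)],True,(0,255,0),1); cv2.imwrite('pics/w15z.png',big); print(x0,y0)
import pickle; pickle.dump((p,x0,y0),open('w15.pkl','wb'))
```

```text
t 31.35 pos [599.593 120.09  348.783] F [-0.6   -0.758 -0.176] g 14.607610006704345 j [ 0.539  0.222 -0.257  0.312 -0.862  0.636]
334 122
```

View pics/w15z.png

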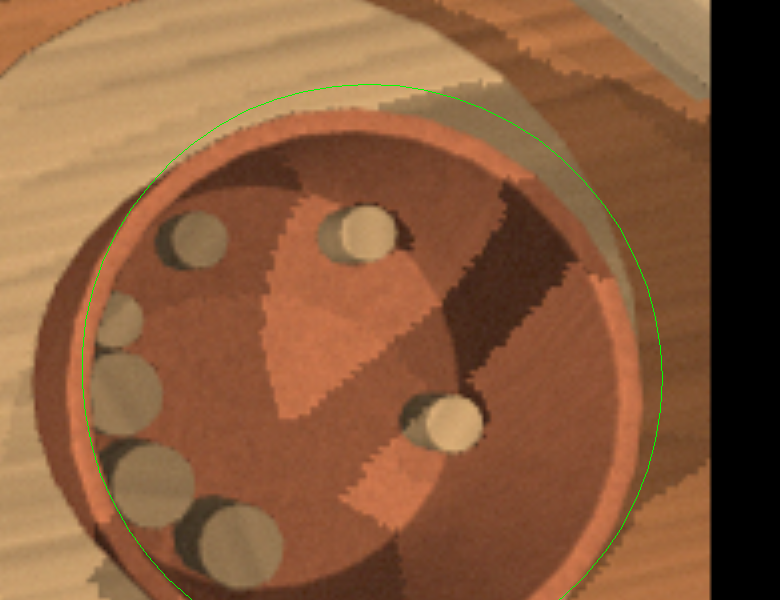

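Run:
```python
from h import *
import pickle
np.set_printoptions(precision=1,suppress=True)
p,x0,y0=pickle.load(open('w15.pkl','rb'))
S=[np.array(v) for v in((575.3,-104.5),(559.6,-66.8),(572.3,-34.9))]
for u in ((127,393),(153,485),(242,545)):
    X=onz(p,(x0+u[0]/4,y0+u[1]/4),60)[:2]; print('chunk',X,[round(np.linalg.norm(X-s),1) for s in S])
for u in ((200,240),(120,320),(368,234),(456,422)): print('pellet',onz(p,(x0+u[0]/4,y0+u[1]/4),54)[:2])
# fit rim center from points on outer rim edge
pts=[(67,393),(130,190),(245,125),(353,107),(530,178),(640,380),(622,470),(613,278)]
X=np.array([onz(p,(x0+u/4,y0+v/4),98)[:2] for u,v in pts])
from scipy.optimize import least_squares
r=least_squares(lambda c:np.hypot(X[:,0]-c[0],X[:,1]-c[1])-78,[600,-68]); print(r.x,r.fun)
```

```text
chunk [604.5 -14.8] [np.float64(94.3), np.float64(68.7), np.float64(38.0)]
chunk [576.3 -16.1] [np.float64(88.4), np.float64(53.3), np.float64(19.2)]
chunk [553.2 -37.9] [np.float64(70.2), np.float64(29.6), np.float64(19.3)]
pellet [644.2 -49. ]
pellet [625.8 -19.7]
pellet [634.8 -99.3]
pellet [ 573.5 -112. ]
[595.8 -60.4] [-2.6  1.8 -0.7 -0.5 -1.1  0.7 -2.   0.5]
```

Run:
```python
from feas2 import *
g=np.array([652.3,194.8,233.9]); r=ori(hr,np.radians(15))
pre=g+n*50+up*12; plan(pre,r); print(pre); plan(g+n*3+up*5,r,pre,r); plan(g,r,g+n*3+up*5,r)
q,e1,e2=ik2(pre,r,P,arm.read_state()['joints']);print(q,e1)
```

```text
call [-0.12 -0.43  0.36] [-0.   -0.08  0.01] rows>=1.1
call [-0.11 -0.43  0.37] [-0.   -0.08  0.01] rows>=1.1
[619.1  202.47 272.41]
call [0.25 0.   0.41] [0. 0. 0.] rows>=1.0
call [-0.02 -0.    0.06] [0. 0. 0.] rows>=0.1
[ 0.62  0.37 -0.21  0.27 -0.83  0.55] 2.704695646882628e-12
```

>>> apply_moves(increments=[[[-0.06,-0.43,0.2,0,-0.08,0.01,-1],[-0.15,-0.8,0.5,0,-0.16,0.02,-1],[-0.23,-0.86,0.73,0,-0.16,0.02,-1],[-0.23,-0.86,0.73,0,-0.16,0.02,-1],[-0.23,-0.86,0.73,0,-0.16,0.02,-1]]])

```text
clock: 31.9
position: [621.5, 201.3, 273.2]
ee_rot: [0.985, -0.115, 0.131, 0.015]
contact_force: [0.6, -0.6, 0.6]
gripper_width: 14.7
```

```bash
python3 chk.py 16 40 60 175
python3 - <<'E'
from feas2 import *
g=np.array([652.3,194.8,233.9]); r=ori(hr,np.radians(15))
plan(g+n*3+up*5,r)
E
```

```text
t 31.9 pos [621.546 201.259 273.223] F [ 0.605 -0.598  0.568] g 14.71259892400433 j [ 0.622  0.376 -0.204  0.27  -0.832  0.551]
tip [539.693 220.828  71.628] top [661.854 191.762 252.271] slope 55.19554409937651 head -13.383701758191128
side pred [239.776 169.554] [274.116 122.429] {'stir_tip': [(array([240.3, 169.9]), 0.87)], 'stir_top': [(array([273.5, 124.3]), 0.75), (array([281.3, 221.9]), 0.24)]}
scene pred [319.42 244.99] [296.83  214.674] {'stir_tip': [(array([301.3, 275.6]), 0.73), (array([316.8, 247.4]), 0.62)], 'stir_top': [(array([295.6, 218.3]), 0.76), (array([226.4, 246.9]), 0.61)]}
stir_tip [544.382 218.479  67.106] 7.8 tool [-130.318    1.213  178.188] 0.87 0.62
stir_top [662.681 191.843 242.621] 5.4 tool [32.702 -0.259 40.594] 0.75 0.76
call [0.22 0.   0.42] [-0.   -0.01 -0.01] rows>=0.9
```

View pics/z16.png

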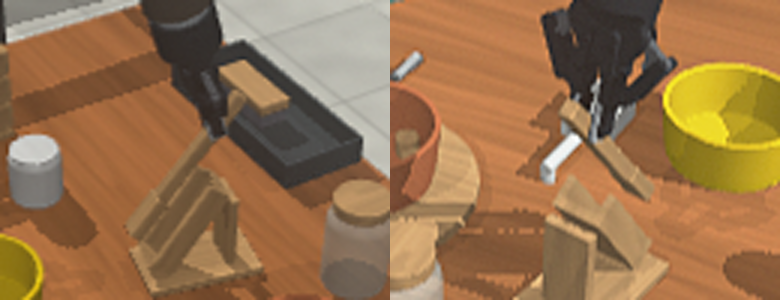

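>>> apply_moves(increments=[[[0.11,0,0.21,0,0,0,-1],[0.22,0,0.42,0,0,0,-1],[0.22,0,0.42,0,0,0,-1],[0.22,0,0.42,0,0,0,-1]]])

```text
clock: 32.6
position: [652.7, 195.0, 238.2]
ee_rot: [0.985, -0.115, 0.131, 0.015]
contact_force: [-1.1, -0.2, -1.0]
gripper_width: 14.6
```

```bash
python3 chk.py 17 40 60 175
python3 - <<'E'
from h import *
snap('wrist','w17')
E
```

```text
t 32.6 pos [652.666 194.992 238.219] F [-1.117 -0.229 -1.003] g 14.61837047806858 j [ 0.583  0.449 -0.182  0.275 -0.774  0.575]
tip [570.76  214.617  36.651] top [692.971 185.512 217.254] slope 55.17710471277513 head -13.39542629271124
side pred [247.864 174.949] [281.985 129.129] {'stir_tip': [(array([245.2, 172.6]), 0.69)], 'stir_top': [(array([282.5, 131.2]), 0.63)]}
scene pred [312.774 259.534] [289.146 231.368] {'stir_tip': [], 'stir_top': [(array([290.8, 234.6]), 0.71)]}
stir_top [694.808 188.484 207.639] 5.8 tool [33.02  -3.301 40.648] 0.63 0.71
```

View pics/z17.png

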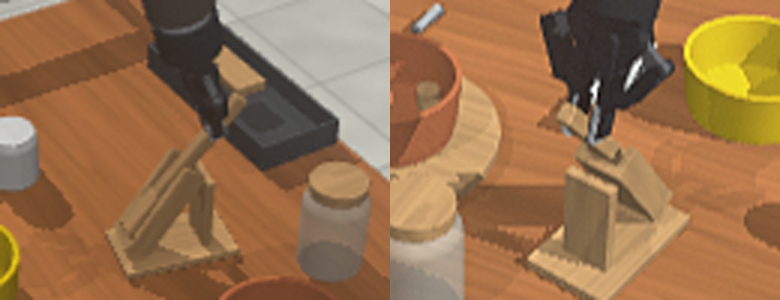

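View pics/w17.png

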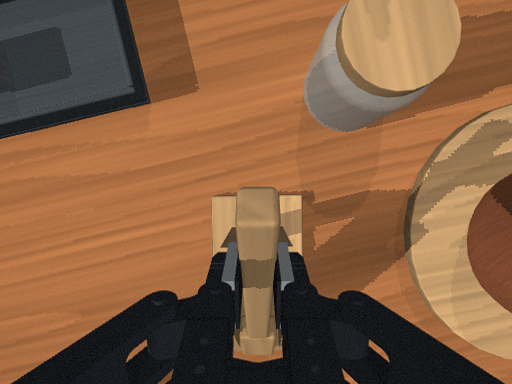

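In the trough, nearly seated (zoom: blade between the cheeks, handle at column 258 in the wrist view). I'll lower the last few mm and release.

>>> apply_moves(increments=[[[-0.02,0,0.05,0,0,0,-1],[-0.02,0,0.05,0,0,0,-1],[-0.02,0,0.05,0,0,0,0.3],[-0.02,0,0.05,0,0,0,0.6],[-0.02,0,0.05,0,0,0,0.6],[-0.02,0,0.05,0,0,0,0.6],[-0.02,0,0.05,0,0,0,0.6]]])

```text
clock: 33.65
position: [652.2, 195.3, 232.2]
ee_rot: [0.985, -0.115, 0.131, 0.015]
contact_force: [-0.6, -1.1, -0.5]
gripper_width: 68.3
```

```bash
python3 chk.py 18 40 60 175
python3 - <<'E'
from feas2 import *
s=arm.read_state();p0=s['position'];r0=R.from_quat(s['ee_rot']);print(r0.inv().apply(n*70+[0,0,30])/100, r0.inv().apply([0,0,90])/100)
E
```

```text
t 33.65 pos [652.159 195.254 232.214] F [-0.594 -1.109 -0.49 ] g 68.2811420302234 j [ 0.583  0.454 -0.191  0.278 -0.76   0.569]
tip [570.166 214.843  30.678] top [692.458 185.783 211.233] slope 55.15545340299002 head -13.366933403769968
side pred [247.69  176.181] [281.725 130.547] {'stir_tip': [(array([251.7, 265.6]), 0.63), (array([247.8, 174. ]), 0.49)], 'stir_top': [(array([282. , 130.2]), 0.71)]}
scene pred [312.787 260.96 ] [289.235 233.128] {'stir_tip': [], 'stir_top': [(array([291.3, 236.6]), 0.42)]}
stir_top [698.379 193.572 206.476] 1.7 tool [37.063 -8.934 36.717] 0.71 0.42
[-0.37  0.   -0.83] [ 0.24 -0.   -0.87]
```

View pics/z18.png

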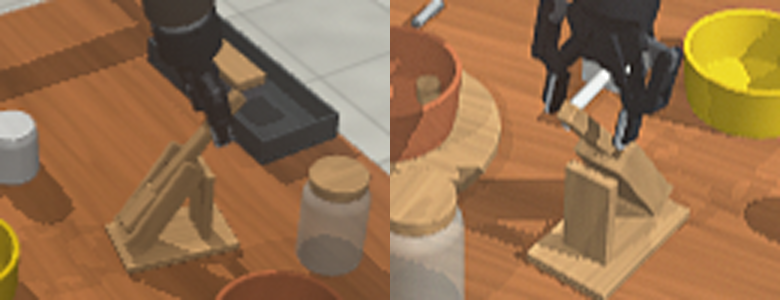

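>>> apply_moves(increments=[[[0,0,-0.2,0,0,0,0.6],[0,0,-0.5,0,0,0,0.6],[0,0,-0.95,0,0,0,0.6],[0,0,-0.95,0,0,0,0.6]]])

```text
clock: 34.35
position: [629.3, 202.3, 332.3]
ee_rot: [0.984, -0.114, 0.137, 0.011]
contact_force: [0.9, -0.2, 0.5]
gripper_width: 68.1
```

>>> apply_moves(increments=[[[-0.2,0.3,-0.3,0,0,0,0.6],[-0.4,0.6,-0.3,0,0,0,0.6],[-0.4,0.9,-0.3,0,0,0,0.6],[-0.4,0.9,-0.3,0,0,0,0.6]]])

```text
clock: 34.75
position: [560.5, 121.5, 343.2]
ee_rot: [0.984, -0.116, 0.131, 0.014]
contact_force: [-0.0, -0.1, -0.4]
gripper_width: 68.8
```

```bash
python3 chk.py 19 40 60 175 ; python3 bowl.py 19
python3 - <<'E'
from h import *
from rest import foot,up
import pickle
p=snap('wrist','w19'); pickle.dump(p,open('w19.pkl','wb'))
w0,sc,sd=pickle.load(open('cams.pkl','rb'))
print('rest_top exp side',proj(sd,foot+220*up),'scene',proj(sc,foot+220*up))
im=[cv2.resize(cv2.imread(f)[r:r+110,c:c+130],None,fx=3,fy=3,interpolation=cv2.INTER_CUBIC) for f,c,r in(('pics/s19.png',210,90),('pics/c19.png',240,200))]
cv2.imwrite('pics/fin.png',np.hstack(im))
E
```

```text
t 34.75 pos [560.47  121.5   343.171] F [-0.012 -0.112 -0.413] g 68.83006073543918 j [ 0.565  0.184 -0.28   0.234 -0.932  0.649]
tip [478.615 141.406 141.609] top [600.759 111.959 322.202] slope 55.17262167050939 head -13.554258498022133
side pred [235.902 172.461] [273.009 121.539] {'stir_tip': [(array([247.3, 173.4]), 0.62)], 'stir_top': [(array([279.3, 132. ]), 0.87)]}
scene pred [303.858 207.905] [279.55  173.097] {'stir_tip': [], 'stir_top': [(array([290.1, 234.8]), 0.6)]}
stir_top [686.93  188.481 203.982] 4.8 tool [ 67.292 -94.145 162.667] 0.87 0.6
rest_top exp side [282.01685984 130.08332504] scene [288.97195578 232.64224219]
```

View pics/fin.png

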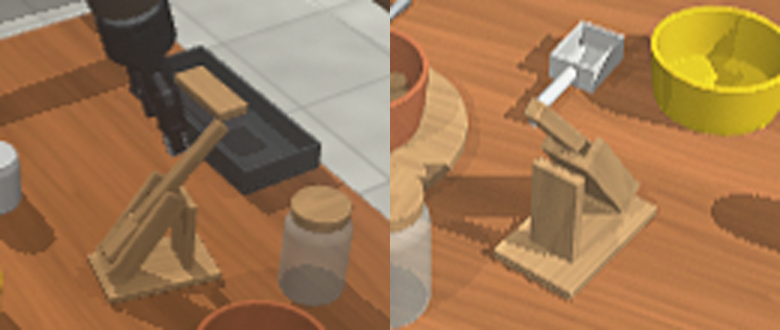

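View pics/w19.png

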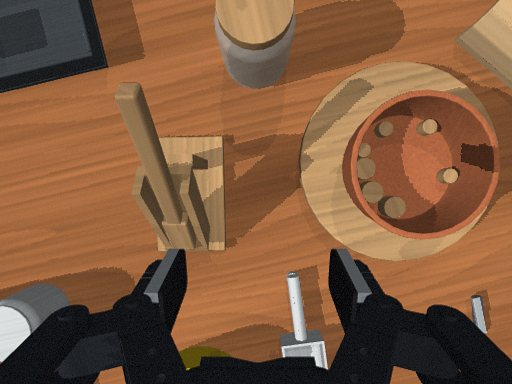

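Run:
```python
from h import *
import pickle
p=pickle.load(open('w19.pkl','rb')); np.set_printoptions(precision=1,suppress=True)
for u in ((364,168),(372,191),(394,207)): print('chunk',onz(p,u,60)[:2])
for u in ((386,129),(364,150),(430,126),(450,176)): print('pellet',onz(p,u,54)[:2])
print('bowl rim ctr',onz(p,(424,165),98)[:2], 'F',arm.read_state()['contact_force'])
arm.job_done()
```

```text
chunk [605.1 -12.6]
chunk [577.  -15.9]
chunk [552.9 -36.8]
pellet [643.3 -49.2]
pellet [625.4 -19. ]
pellet [634.9 -99.9]
pellet [ 572.5 -110.9]
bowl rim ctr [595.4 -61.2] F [ 0.3  0.2 -0.1]
the job is handed in; nothing more can be done
```

I handed the job in at about 35 s of the 72 s. I leaned the stirrer in the rest and let go. Then I took it again high on the handle and stirred about three clockwise turns with a 30–35 mm radius and the tip about 10 mm above the bowl floor. Finally I leaned it back in the rest and backed the arm clear.

**Checks that passed**
- **Stirrer:** it sits blade-down in the trough, let go. Its handle end measured about 10–13 mm from where it should be, against an allowance of 45 mm. Its blade end was 1–2 pixels from its expected place in the side view; I took no 3D fix of it.
- **Treats:** all seven are in the bowl, within about 55 mm of its axis.
- **Bowl:** it is upright and has slid roughly 8–9 mm, against an allowance of 25 mm.
- **Other things on the shelf:** I saw none of them move, but I did not measure their positions again.

**Less certain**
- **Chunk identity:** the three chunks look alike, so which is which rests on the order they kept while being pushed. By that order they moved about 38, 53 and 70 mm. If one had been swapped, the smallest move would be about 19 mm, only just over the 18 mm limit.
- **Tip readings:** early in the stirring the camera put the blade tip up to about 13 mm from where the arm's position placed it. In most later pictures the two agreed to a few millimetres. I shifted the later turns 8 mm towards the robot to allow for it.
- **Scene camera:** it read about 5–8 mm off in y compared with the other two, so I relied mostly on the side and wrist views.

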